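# Snap the speed knob back on the micromotor control

## Robot

A 7-joint arm with a two-finger parallel gripper is mounted at the origin on a cart in front of the work surface, level with it; the furniture and walls round the work are solid. World frame = base frame: x ahead of the robot, y to its left, z up, the work surface at z = 0. Lengths are in m, angles in rad, forces in N, time in s.
With the tool pointing down it reaches from about 0.4 to 0.925 m from the base axis. Payload 5.6 kg.
Tool frame: the origin (TCP) lies at the very end of the fingers, on their centre line; the grasp point (between the pads) lies 19 mm behind it; z points along the fingers, y is the direction in which the jaws open and shut (so a half turn about z gives the same grasp; the last joint's range is limited). The gripper opens to 85 mm and grips with 20 to 120 N. Pads are 22 mm wide; open, the fingers measure 114 mm over their backs; the gripper's body (76 mm by 85 mm) begins 54 mm behind the grasp point. The pads swing forward as they close: fully open they stand 13 mm farther back than shut.
Start: joints at [1.14, 0.468, -0.012, 1.603, 0.006, 1.071, -0.056], TCP at [0.246, -0.602, 0.231] pointing down, gripper open.
Joint ranges: [-2.53, 2.53], [-0.31, 2.02], [-1.57, 1.55], [0.28, 2.44], [-1.29, 4.43], [0.15, 1.84], [-2.92, 2.92]. Speed limits (rad/s): [2.57, 2.57, 3.14, 3.14, 3.14, 3.14, 3.14].

## Interface

Orientations are given as a unit quaternion [w, x, y, z].
In Python, from station import sensors, read_camera, order, look_for, spot_point gives the robot as it stands.
- The arm moves only by the shell command python3 -m pendant 'ROWS' [FORCE]. ROWS is JSON, one flat list of numbers, 7 for each row, row after row: the shift along the tool's x, y, z in cm, then the turn, a rotation vector about the tool's x, y, z in rad, then the gripper's target within -1 to 1 (fully open at 1, half-way at 0, shut at -1). A call has 1 to 10 rows; each row shifts and turns the pose as measured when the row begins, along the tool's axes as they then stand; what a row does not reach is not made up. A row lasts 1/10 s, in which the tool goes at most 50 mm and 8.59 degrees, less where a joint would pass 70% of its speed; a pose out of reach is approached as far as the arm can. A call with a gripper value outside its range is refused whole. The fingers move at their own pace and stop on an object; FORCE is the grip in N (left out, the last holds). Time passes only in rows, so rows that do not move let the fingers close. It gives the time, the measured TCP pose, the force and the opening at its end, in the units of the state.
- sensors.state(): the state, without advancing time (a new reading comes with each control period).
- read_camera(name): name is "side" or "top" or "wrist"; returns a dict with "image" (400x640x3 uint8, red, green, blue), "fx", "fy", "cx", "cy" (pixels), "k1" (the pictures are not rectified: a ray, as slopes to the right and down, at radius r is drawn at 1 + k1 r^2 times it, then the intrinsics apply), "extrinsics" (4x4, takes a point from camera to world coordinates); the wrist camera has in their place "hand_eye" (4x4, takes a point from camera to tool coordinates, whose origin is the TCP and whose axes are the flange's). Camera axes: x right, y up, looking along -z (the intrinsics and any distortion apply to the point x, -y, -z); pixel columns grow to the right and rows downward; lengths in m; the calibration is good to about 2 mm. A picture is of the moment at which its call begins: read the wrist's pose just before it. There is no depth.
- order.close_job(): hands the job in, once; it reports no verdict.
Trained networks look in the newest picture that a camera, given by its name, has taken for a name from the list of things; names that differ only in an ending like _2 or _b are one class to them, and where a whole thing is asked for, a point or a joint stands for the part that bears it (a point fixed in the world has none). Each returns a list of dicts, best first, with "score" (0 to 1); they miss things now and then, are a little off and sometimes report something else, mostly with a low value. They report only what shows in the picture. A call takes as long as a camera call. They do not tell look-alikes from the thing itself.
- look_for(thing, camera): "bbox" ([centre column, centre row, width, height] in pixels, round what is visible of it).
- spot_point(thing, camera): "pixel" ([column, row] in pixels: a listed point, or the origin of a listed thing).
The state is a dict: "clock": time; "q": joint angles; "joint_vel": joint speeds; "joint_torque": joint torques, N m; "eef_pos": TCP position; "tcp_rot": TCP orientation; "wrist_force": force on the tool from outside, world axes, zero at the start; "torque": the same for the moment, N m; "opening": opening from 0.0 (shut) to 1.0 (fully open).
Only numpy, scipy, OpenCV 4.12 (cv2) and the standard library are available. Lean on these libraries where they do the work, as an engineer would, in place of code of your own. Each camera call takes 0.05 s, during which the arm holds its last target.

## Task

The speed knob has come off the white micromotor control unit. Pick it up, set it on the bare shaft and turn it, pressing only lightly, until its D-shaped bore finds the flat of the shaft, then push it straight down until it snaps fully home, never forcing it. Then turn it so that its white pointer line stands at the red dot, let go, and leave the other things where they are.

Things in the scene. Friction and masses are not known exactly. Their poses are not given: they have to be found in the camera images.
- knob: loose black knob standing upright on the bench, 40 g, 42 mm tall: round hub 38 mm across and 20 mm high, on it a bar grip 36 mm long, 14 mm wide, 20 to 42 mm up. Origin: centre of its underside, z up; x axis along the bar towards the end with the white pointer line. Starts with x turned 0.4 to 1.6 rad anticlockwise from world x
- grip (a point): middle of the knob's bar grip, on its axis, 31 mm above the underside: pinch it here across the 14 mm (the knob's y direction)
- pointer (a point): lower end of the knob's white pointer line: on the hub's rim, 19 mm from the knob's axis along its x, 10 mm above its underside
- bore (a point): mouth of the knob's bore, centre of the underside. D-shaped blind hole, 18 mm in diameter, 18 mm deep, its flat on the pointer (+x) side 3.5 mm from the axis; mouth chamfered 2 mm (not at the flat); 0.5 mm clearance to the shaft all round
- unit: fixed white control unit of a bench micromotor, 130 x 110 x 45 mm, on it a round black dial (68 mm, top 55 mm above the bench). Origin: centre of its underside, z up. The dial's axis is 15 mm from the origin along -x. Seen from that axis the red dot lies in the unit's +x direction (white ticks every 20 degrees on both sides): the knob points at the dot when its x axis is along the unit's x axis
- seat (a point): on the shaft's axis, top of the steel bushing (26 mm wide) round its foot, 58 mm above the bench, on the sprung dial (sinks with it). The knob's underside rests on it when fully home: the knob's origin is then at this point
- shaft_top (a point): centre of the upper end of the brass D-shaft, 16 mm above the seat; upright, 17 mm in diameter, one flat 3 mm from its axis, edges sharp. 0.14 Nm of friction holds it where left; its angle is not measured: its flat starts facing 0.4 to 2.0 rad anticlockwise (from above) of the red dot's direction. End stops 2.3 rad anticlockwise, 0.8 rad clockwise of the dot
- detent (a point): on the shaft's axis, 7 mm above the seat, level with the sprung ball in the back of the shaft. The knob goes on only with flat over flat (within about 0.2 rad), else it stays 13 to 16 mm above the seat. Aligned, it slides down to about 8 mm above the seat and meets the ball; 4 to 10 N push it past, and it snaps and is held
- handpiece: bystander: black micromotor handpiece with orange band, 144 x 24 x 19 mm, lying on the bench, loose; to be left alone
- model_green: bystander: green dental model, 64 x 63 x 26 mm, loose; to be left alone
- dial (a joint): how far the dial with its shaft is pressed down into the unit, m: 0 at rest, a spring gives way 1 mm for every 3 N of downward push, travel 9 mm. More than 6 mm (18 N) is forcing it
Mind the look-alikes: they are no part of the job. Several things look just like the knob: the one meant starts farthest from the robot's base.

How it is judged:
By the outcome, as a careful person would: the job done as asked, in the order asked, and still so for the second after the job is handed in, with the robot touching nothing.
It also fails if it takes over 72 s, if anything falls off the work surface, if the arm or the gripper's body presses on something with over 40 N, if the wrist force passes 120 N, or if a joint passes its speed limit or range.

## Working session

There is one attempt and no reset: what is moved stays moved. The work goes in short steps, Python scripts to look and compute and a shell command to move; the robot and the scene stay as the last step left them, time stands still between calls to the robot, and variables do not carry over. Pictures are saved under pics/ and viewed, and the job is handed in when it is done.

```bash
ls; mkdir -p pics; python3 - <<'E'
from station import sensors, read_camera, look_for, spot_point
import cv2
print(sensors.state())
for c in ["side","top","wrist"]:
    d=read_camera(c); cv2.imwrite(f"pics/{c}0.png",d["image"][:,:,::-1])
    print(c,{k:(v if k!="image" else None) for k,v in d.items()})
    for t in ["knob","unit","handpiece","model_green"]:
        print(t,look_for(t,c)[:5])
    for t in ["grip","pointer","seat","shaft_top","unit","knob"]:
        print(t,spot_point(t,c)[:5])
print(sensors.state()["clock"])
E
```

```text
pics
{'clock': 0.0, 'q': array([ 1.13999716,  0.46840701, -0.01159405,  1.60365026,  0.00601385,
        1.07136712, -0.05630207]), 'joint_vel': array([ 7.25794057e-04,  1.03538427e-03, -9.62408151e-05, -1.15771258e-05,
        9.13799735e-04, -1.51245649e-03,  1.09960740e-03]), 'joint_torque': array([ 5.62538389e-04, -5.32384336e+01,  2.14435696e-02, -2.51302117e+01,
        1.13778852e-02,  7.69514503e-03, -3.86211340e-06]), 'eef_pos': array([ 0.24551351, -0.60124123,  0.23030793]), 'tcp_rot': array([-8.65672002e-04,  9.81266366e-01,  1.92653866e-01, -2.41781003e-04]), 'wrist_force': array([-0.35338317, -0.36508155, -0.18857253]), 'torque': array([-0.06008446, -0.03477006, -0.00291371]), 'opening': 1.0004300139376614}
side {'image': None, 'fx': 482.50059607686023, 'fy': 482.50059607686023, 'cx': 311.76533323147396, 'cy': 201.1679551956485, 'k1': 0.0037658275042932493, 'extrinsics': array([[-0.90398828,  0.18278546, -0.38651607,  0.19084186],
       [-0.42681694, -0.33262068,  0.84094637,  0.45116232],
       [ 0.02514953,  0.92517726,  0.37870112,  0.42040906],
       [ 0.        ,
[... 1900 characters left out ...]
: 0.7}, {'pixel': [363.1, 243.9], 'score': 0.61}, {'pixel': [374.4, 199.2], 'score': 0.4}]
wrist {'image': None, 'fx': 297.7831307226381, 'fy': 297.7831307226381, 'cx': 320.4059131138772, 'cy': 200.84843719785778, 'k1': 0.005958215168177709, 'hand_eye': array([[-1.86063460e-03,  9.49075042e-01,  3.15044603e-01,
         8.32164262e-02],
       [ 9.99998139e-01,  1.92623558e-03,  1.03125166e-04,
        -4.41511670e-04],
       [-5.08976602e-04,  3.15044209e-01, -9.49076861e-01,
        -1.42535847e-01],
       [ 0.00000000e+00,  0.00000000e+00,  0.00000000e+00,
         1.00000000e+00]])}
knob []
unit []
handpiece []
model_green []
grip []
pointer []
seat []
shaft_top []
unit []
knob []
1.65
```

```bash
python3 - <<'E'
import cv2
a=cv2.imread("pics/side0.png")[150:330,180:460]; cv2.imwrite("pics/s0c.png",cv2.resize(a,None,fx=2.8,fy=2.8,interpolation=cv2.INTER_CUBIC))
a=cv2.imread("pics/top0.png")[90:290,200:420]; cv2.imwrite("pics/t0c.png",cv2.resize(a,None,fx=3,fy=3,interpolation=cv2.INTER_CUBIC))
E
```

```text
(no output)
```

View pics/s0c.png

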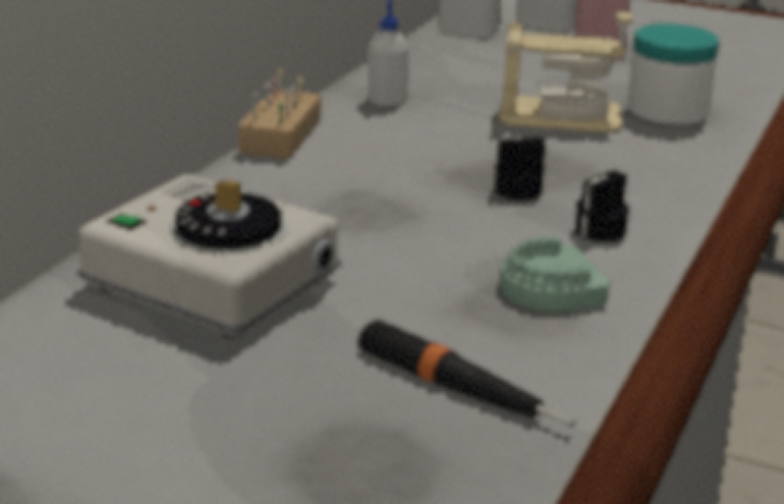

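View pics/t0c.png

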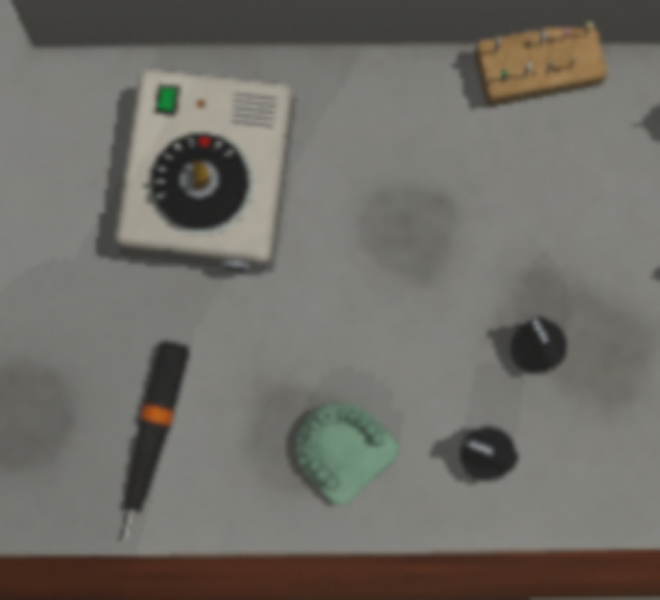

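View pics/top0.png

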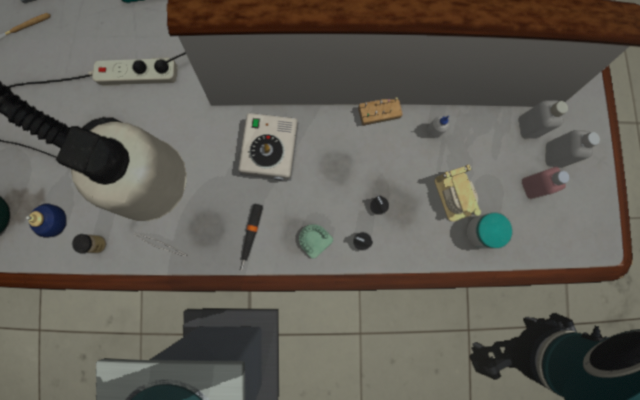

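```bash
cat > h.py <<'E'
import numpy as np, cv2
from scipy.optimize import least_squares
from scipy.spatial.transform import Rotation as R
from station import sensors, read_camera, look_for, spot_point
def rot(q): return R.from_quat([q[1],q[2],q[3],q[0]]).as_matrix()
def T_of(s):
    T=np.eye(4);T[:3,:3]=rot(s["tcp_rot"]);T[:3,3]=s["eef_pos"];return T
def ray(cam,px,E):
    u=(px[0]-cam["cx"])/cam["fx"];v=(px[1]-cam["cy"])/cam["fy"]
    x,y=u,v
    for _ in range(20):
        f=1+cam["k1"]*(x*x+y*y); x,y=u/f,v/f
    d=E[:3,:3]@np.array([x,-y,-1.]); return E[:3,3],d/np.linalg.norm(d)
def plane(cam,px,z,E):
    o,d=ray(cam,px,E); return o+d*(z-o[2])/d[2]
def tri(rays):
    A=np.zeros((3,3));b=np.zeros(3)
    for o,d in rays:
        P=np.eye(3)-np.outer(d,d);A+=P;b+=P@o
    X=np.linalg.solve(A,b)
    return X,[np.linalg.norm((np.eye(3)-np.outer(d,d))@(X-o)) for o,d in rays]
def proj(cam,X,E):
    p=np.linalg.inv(E)@np.r_[X,1]; x,y=p[0]/-p[2],-p[1]/-p[2]
    f=1+cam["k1"]*(x*x+y*y); return np.array([cam["fx"]*x*f+cam["cx"],cam["fy"]*y*f+cam["cy"]])
E
python3 - <<'E'
from h import *
t=read_camera("top");s=read_camera("side")
Et,Es=t["extrinsics"],s["extrinsics"]
for n,pt,ps,z in [("A grip",(379.7,205.8),(366,202.8),.031),("B grip",(362,242.2),(395.6,215.8),.031),("A ptr",(374.5,196.9),(357.2,214.5),.01),("B ptr",(354.1,237.6),(385,229.1),.01),("seat",(266.6,148.7),(259.7,225.1),.058),("top",(266.1,146.8),(257.7,216.1),.074),("unit",(268.8,148.7),(255.5,253.3),0)]:
    print(n,plane(t,pt,z,Et),plane(s,ps,z,Es),tri([ray(t,pt,Et),ray(s,ps,Es)]))
# red dot, dial
for nm,p in [("red",(200+205/3,90+142/3)),("dialc",(200+199/3,90+181/3))]: print(nm,plane(t,p,.055,Et))
for p in [(200+148/3,90+70/3),(200+291/3,90+87/3),(200+270/3,90+262/3),(200+118/3,90+243/3)]: print(plane(t,p,.045,Et))
E
```

```text
A grip [ 0.47686236 -0.44922672  0.031     ] [ 0.48293841 -0.46100658  0.031     ] (array([ 0.47744206, -0.44792934,  0.03666071]), [np.float64(0.001248829330891774), np.float64(0.0012488293308917306)])
B grip [ 0.40147437 -0.41017575  0.031     ] [ 0.4075446  -0.42466482  0.031     ] (array([ 0.40245324, -0.40900565,  0.03809893]), [np.float64(0.001181295367878766), np.float64(0.001181295367878682)])
A ptr [ 0.4985278  -0.44210281  0.01      ] [ 0.49346399 -0.4392537   0.01      ] (array([ 0.49682787, -0.44293669,  0.00819919]), [np.float64(0.002007648709010378), np.float64(0.002007648709010196)])
B ptr [ 0.41187627 -0.39619333  0.01      ] [ 0.41953628 -0.39800454  0.01      ] (array([ 0.41516589, -0.39511295,  0.01180676]), [np.float64(0.003468154004651158), np.float64(0.0034681540046512705)])
seat [ 0.59404065 -0.21462531  0.058     ] [ 0.59369929 -0.2090217   0.058     ] (array([ 0.59563588, -0.21393997,  0.05525426]), [np.float64(0.0009500256724541551), np.float64(0.000950025672454417)])
top [ 0.5939543  -0.21523793  0.074     ] [ 0.598061   -0.21001003  0.074     ] (array([ 0.59719887, -0.21379461,  0.07184959]), [np.float64(0.0028441794318368454), np.float64(0.0028441794318366832)])
unit [ 0.60867933 -0.21343383  0.        ] [ 0.60303562 -0.20814257  0.        ] (array([ 0.60816673, -0.21369384, -0.00351647]), [np.float64(0.0014748723217271765), np.float64(0.0014748723217272075)])
red [ 0.61907423 -0.21765605  0.055     ]
dialc [ 0.591332 -0.213797  0.055   ]
[ 0.67507558 -0.1755896   0.045     ]
[ 0.66167402 -0.27698976  0.045     ]
[ 0.53607377 -0.26229808  0.045     ]
[ 0.55022795 -0.15699626  0.045     ]
```

Knob candidates: A at top px (380,206) / side px (366,203), about 0.655 m from the base; B at top px (362,242) / side px (395,216), about 0.574 m. A is farther, so it should be the one meant. I'll confirm that in a crop from above it.

```bash
python3 -m pendant '[4.3,-0.9,1.2,0,0,0,0, 4.3,-0.9,1.2,0,0,0,0, 4.3,-0.9,1.2,0,0,0,0, 4.3,-0.9,1.2,0,0,0,0, 4.3,-0.9,1.2,0,0,0,0, 0,0,0,0,0,0,0]'; cat > look.py <<'E'
import sys
from h import *
n=sys.argv[1]
s=sensors.state();w=read_camera("wrist");E=T_of(s)@w["hand_eye"]
cv2.imwrite(f"pics/{n}.png",w["image"][:,:,::-1])
print("clock",s["clock"],"tcp",s["eef_pos"].round(4),"head",np.arctan2(E[1,0]*0+T_of(s)[1,0],T_of(s)[0,0]).round(3),"F",s["wrist_force"].round(2),"op",round(s["opening"],3))
for a in sys.argv[2:]:
    t,z=a.split("=")
    for r in spot_point(t,"wrist")[:3]:
        print(t,r["pixel"],r["score"],plane(w,r["pixel"],float(z),E).round(4))
E
python3 look.py w1 grip=.031 pointer=.01 knob=0
```

```text
clock: 2.35
eef_pos: [0.4322, -0.4781, 0.1695]
tcp_rot: [0.002, 0.982, 0.189, 0.0]
wrist_force: [1.4, 0.5, 0.8]
opening: 0.502
clock 2.35 tcp [ 0.4322 -0.4781  0.1695] head 0.38 F [1.35 0.54 0.81] op 0.502
grip [249.5, 191.4] 0.75 [ 0.4062 -0.4136  0.031 ]
grip [313.5, 131.3] 0.71 [ 0.4832 -0.4511  0.031 ]
grip [22.1, 85.0] 0.39 [ 0.4259 -0.2009  0.031 ]
pointer [308.8, 108.2] 0.84 [ 0.5    -0.4393  0.01  ]
pointer [236.8, 172.2] 0.77 [ 0.4135 -0.3927  0.01  ]
knob [255.3, 183.2] 0.74 [ 0.406 -0.413  0.   ]
knob [311.7, 131.4] 0.62 [ 0.4796 -0.4499  0.    ]
```

View pics/w1.png

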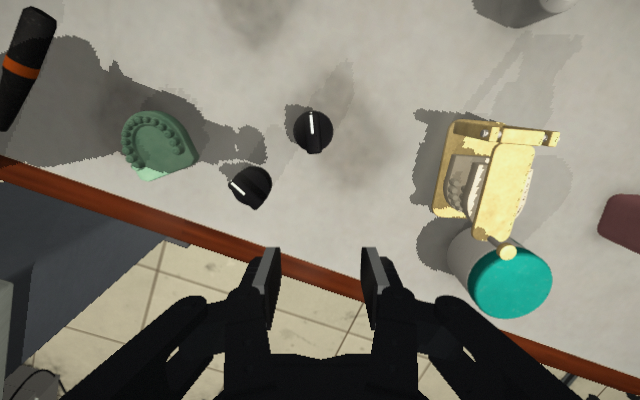

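The wrist picture shows knob A at (313,131), farther out, and knob B at (250,186), nearer the bench edge. The green model is at (158,145). I'll enlarge A to confirm it.

```bash
python3 - <<'E'
import cv2
a=cv2.imread("pics/w1.png")[85:225,210:350]; cv2.imwrite("pics/w1c.png",cv2.resize(a,None,fx=4.2,fy=4.2,interpolation=cv2.INTER_CUBIC))
E
```

```text
(no output)
```

View pics/w1c.png

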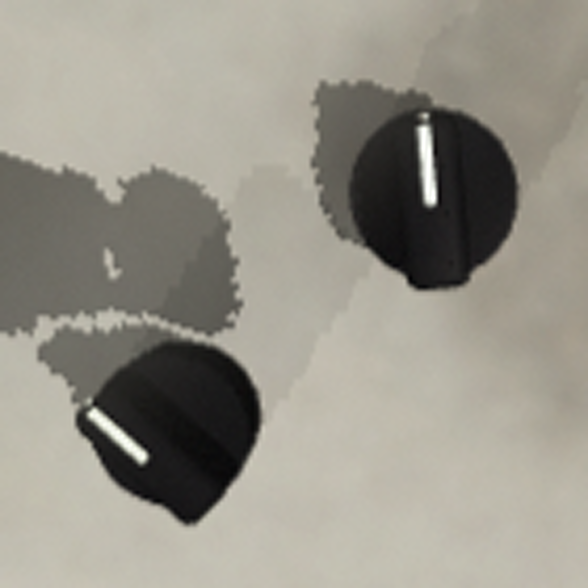

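A is confirmed: it stands upright with its pointer line at (311,113)–(313,134) in the full picture. B is the look-alike nearer the base.

```bash
python3 - <<'E'
from h import *
s=sensors.state();w=read_camera("wrist");T=T_of(s);E=T@w["hand_eye"]
a=plane(w,(310.7,113.1),.042,E);b=plane(w,(312.6,133.6),.042,E);print(a,b,np.arctan2(*(a-b)[1::-1]),np.linalg.norm(a-b))
d=np.array([.480,-.449,.10])-s["eef_pos"];print("tool delta cm",T[:3,:3].T@d*100)
E
```

```text
[ 0.48983139 -0.45287893  0.042     ] [ 0.47395106 -0.4605835   0.042     ] 0.45170889036806183 0.017650650219361637
tool delta cm [ 6.5866108  -1.54992541  7.11161657]
```

```bash
python3 -m pendant '[1.8,-0.6,2.5,0,0,-0.07,0, 1.8,-0.6,2.5,0,0,0,0, 0,0,0,0,0,0,0]'; python3 look.py w2 grip=.031 pointer=.01 knob=0;  python3 - <<'E'
import cv2
a=cv2.imread("pics/w2.png"); print(a.shape)
cv2.imwrite("pics/w2c.png",cv2.resize(a[90:250,230:430],None,fx=4,fy=3.7,interpolation=cv2.INTER_CUBIC))
E
```

```text
clock: 2.9
eef_pos: [0.4484, -0.4685, 0.1232]
tcp_rot: [0.008, 0.977, 0.213, -0.002]
wrist_force: [0.5, 0.4, -1.0]
opening: 0.504
clock 2.9 tcp [ 0.4484 -0.4685  0.1232] head 0.428 F [ 0.48  0.45 -0.95] op 0.504
grip [235.2, 225.0] 0.78 [ 0.4038 -0.4104  0.031 ]
grip [317.1, 161.6] 0.6 [ 0.482  -0.4514  0.031 ]
pointer [226.4, 202.2] 0.86 [ 0.4109 -0.3939  0.01  ]
pointer [308.7, 132.8] 0.64 [ 0.4976 -0.4368  0.01  ]
knob [245.6, 210.5] 0.95 [ 0.406  -0.4116  0.    ]
knob [314.3, 154.6] 0.75 [ 0.4812 -0.4492  0.    ]
(400, 640, 3)
```

View pics/w2.png

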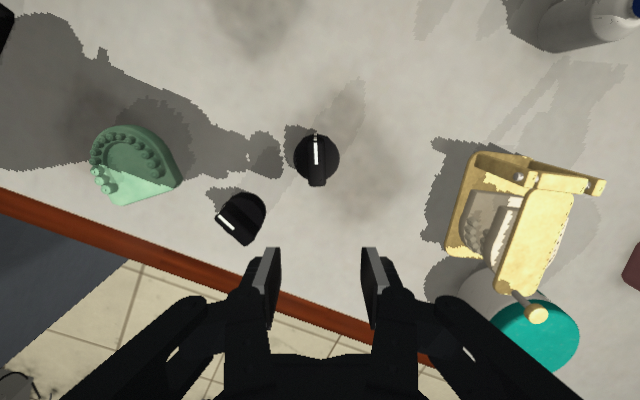

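View pics/w2c.png

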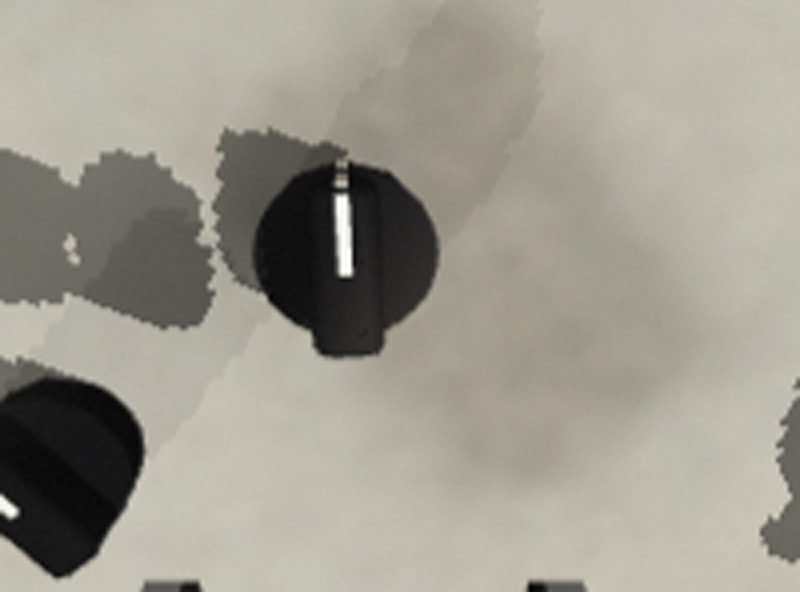

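```bash
cat >> h.py <<'E'
def delta(s,p,h):
    """tool shift (cm) and rotvec (tool) to reach TCP p, vertical, tool-x heading h"""
    T=T_of(s);D=np.array([[np.cos(h),np.sin(h),0],[np.sin(h),-np.cos(h),0],[0,0,-1]])
    return (T[:3,:3].T@(np.array(p)-T[:3,3])*100).round(2),R.from_matrix(T[:3,:3].T@D).as_rotvec().round(3)
E
python3 - <<'E'
from h import *
s=sensors.state();w=read_camera("wrist");T=T_of(s);E=T@w["hand_eye"]
a=plane(w,(315.,141.9),.042,E);b=plane(w,(316.5,164.6),.042,E);print(a,b,np.arctan2(*(a-b)[1::-1]),np.linalg.norm(a-b))
c=plane(w,(230+347/4,90+190/3.7),.042,E);d=plane(w,(230+349/4,90+335/3.7),.042,E);print((c+d)/2,np.linalg.norm(c-d))
# hub circle at z=.020: left/right extents
l=plane(w,(230+254/4,90+245/3.7),.012,E);r=plane(w,(230+438/4,90+245/3.7),.012,E);print((l+r)/2,np.linalg.norm(l-r))
h=np.arctan2(*(a-b)[1::-1]);print(delta(s,[.4805,-.4515,.1],h), s["tcp_rot"])
E
```

```text
[ 0.49640169 -0.44826588  0.042     ] [ 0.4809883  -0.45636678  0.042     ] 0.48389800775563774 0.017412560474048884
[ 0.48345605 -0.45569493  0.042     ] 0.030520913580339596
[ 0.48216167 -0.45623353  0.012     ] 0.03993021196277414
(array([ 3.84, -0.67,  2.69]), array([ 0.022,  0.007, -0.059])) [ 1.16543810e-02  9.77456300e-01  2.10815104e-01 -5.90716841e-04]
```

```bash
python3 -m pendant '[1.6,-0.2,2.2,0.011,0.004,-0.03,0, 1.6,-0.2,2.2,0.011,0.004,-0.03,0, 0.6,0,0.8,0,0,0,0, 0,0,0,0,0,0,0]'; python3 look.py w3 grip=.031 pointer=.01;  python3 - <<'E'
from h import *
a=cv2.imread("pics/w3.png")
cv2.imwrite("pics/w3c.png",cv2.resize(a[150:300,220:420],None,fx=4,fy=4,interpolation=cv2.INTER_CUBIC))
print(delta(sensors.state(),[.482,-.454,.0225],.484))
E
```

```text
clock: 3.55
eef_pos: [0.4809, -0.4594, 0.0799]
tcp_rot: [0.004, 0.971, 0.238, 0.002]
wrist_force: [0.3, 0.6, -0.6]
opening: 0.502
clock 3.55 tcp [ 0.4809 -0.4594  0.0799] head 0.48 F [ 0.35  0.62 -0.57] op 0.502
grip [308.9, 220.7] 0.88 [ 0.482 -0.45   0.031]
grip [217.4, 285.6] 0.83 [ 0.4046 -0.4128  0.031 ]
pointer [306.0, 187.5] 0.87 [ 0.4969 -0.4395  0.01  ]
pointer [206.1, 252.0] 0.84 [ 0.4132 -0.3928  0.01  ]
(array([ 0.43, -0.59,  5.88]), array([ 0.012, -0.003, -0.005]))
```

View pics/w3c.png

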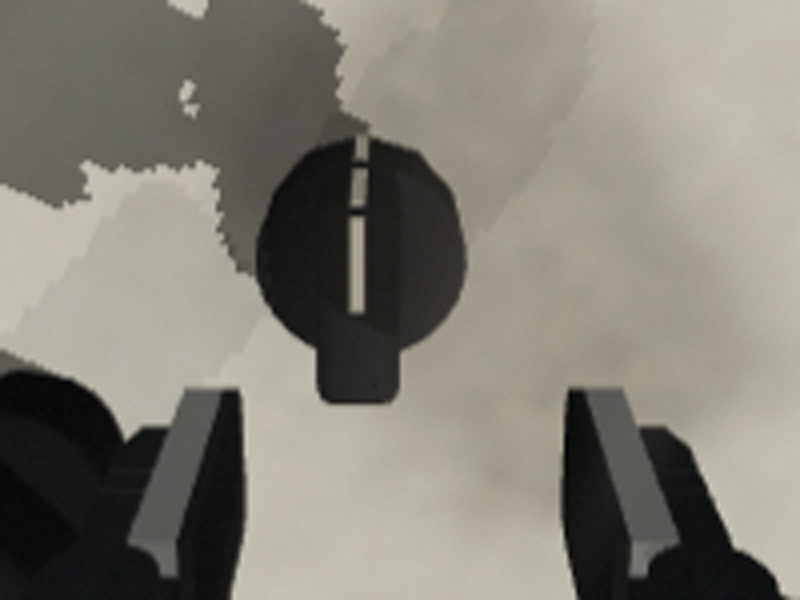

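```bash
python3 - <<'E'
from h import *
s=sensors.state();w=read_camera("wrist");T=T_of(s);E=T@w["hand_eye"]
a=plane(w,(309.25,150+215/4),.042,E);b=plane(w,(309.25,150+312/4),.042,E);h=np.arctan2(*(a-b)[1::-1]);print(a,b,h,np.linalg.norm(a-b))
u=(a-b)/np.linalg.norm(a-b)
l=plane(w,(220+257/4,150+245/4),.015,E);r=plane(w,(220+467/4,150+245/4),.015,E);print((l+r)/2,np.linalg.norm(l-r))
c=a-u*.0175; print("c",c); 
print(delta(s,[c[0],c[1],.0225],h))
E
```

```text
[ 0.49588579 -0.44473804  0.042     ] [ 0.48070204 -0.45235557  0.042     ] 0.46499871938448284 0.016987435942922516
[ 0.48254623 -0.45180885  0.015     ] 0.039225031312832004
c [ 0.4802439  -0.45258542  0.042     ]
(array([ 0.34, -0.79,  5.88]), array([ 0.012, -0.003,  0.014]))
```

```bash
python3 -m pendant '[0.4,-0.75,1.2,0.012,-0.003,0.01,0, 0,0,1.5,0,0,0,0, 0,0,1.5,0,0,0,0, 0,0,1.0,0,0,0,0, 0,0,0,0,0,0,0]'; python3 look.py w4 ;  python3 - <<'E'
from h import *
print(delta(sensors.state(),[.4807,-.4522,.0225],.47))
E
```

```text
clock: 4.25
eef_pos: [0.4795, -0.4525, 0.0259]
tcp_rot: [0.0, 0.973, 0.231, -0.0]
wrist_force: [0.2, -0.0, 0.5]
opening: 0.503
clock 4.25 tcp [ 0.4795 -0.4525  0.0259] head 0.466 F [ 0.16 -0.    0.45] op 0.503
(array([0.1, 0. , 0.4]), array([ 0.001,  0.001, -0.004]))
```

View pics/w4.png

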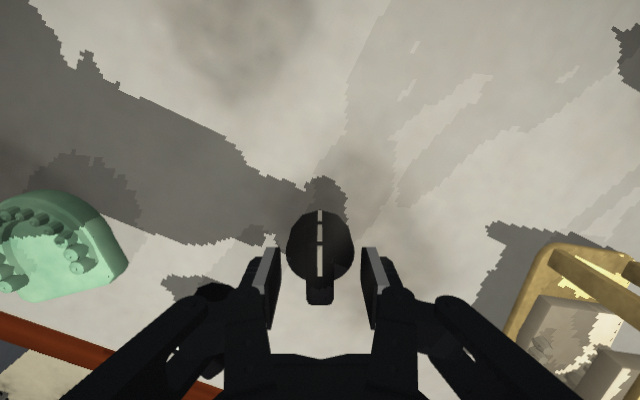

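```bash
python3 -m pendant '[0.1,0,0.3,0,0,0,0, 0,0,0,0,0,0,-1, 0,0,0,0,0,0,-1, 0,0,0,0,0,0,-1, 0,0,0,0,0,0,-1]' 40; python3 look.py w5
```

```text
clock: 4.8
eef_pos: [0.4817, -0.4531, 0.0247]
tcp_rot: [0.002, 0.973, 0.231, 0.001]
wrist_force: [0.0, -0.5, -1.1]
opening: 0.154
clock 4.8 tcp [ 0.4817 -0.4531  0.0247] head 0.466 F [ 0.02 -0.51 -1.15] op 0.154
```

View pics/w5.png

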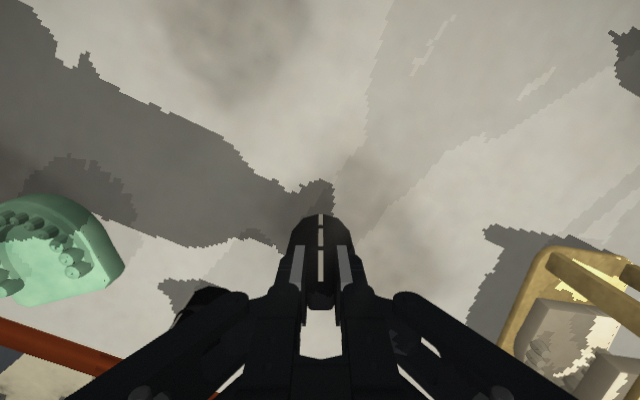

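```bash
python3 -m pendant '[0,0,-3,0,0,0,-1, 0,0,-4,0,0,0,-1, 0,0,-4,0,0,0,-1, 0,0,0,0,0,0,-1]'; python3 look.py w6;python3 - <<'E'
from h import *
a=cv2.imread("pics/w6.png")
cv2.imwrite("pics/w6c.png",cv2.resize(a[190:330,245:395],None,fx=5,fy=4.2,interpolation=cv2.INTER_CUBIC))
print(delta(sensors.state(),[.594,-.2145,.0225],.466))
w=read_camera("wrist");s=sensors.state()
print(spot_point("pointer","wrist")[:2],spot_point("grip","wrist")[:2])
for dx in (-.004,-.002,0,.002):
  print(dx,[proj(w,np.array(p),w["hand_eye"]).round(1).tolist() for p in [(dx+.018,0,.0247-.042),(dx+.018,0,.0247-.020),(dx+.019,0,.0247-.020),(dx+.019,0,.0247-.010),(dx+.019,0,.0247),(dx-.018,0,.0247-.042)]])
E
```

```text
clock: 5.25
eef_pos: [0.4806, -0.4521, 0.1367]
tcp_rot: [-0.0, 0.973, 0.231, -0.001]
wrist_force: [0.2, -0.5, 0.2]
opening: 0.154
clock 5.25 tcp [ 0.4806 -0.4521  0.1367] head 0.466 F [ 0.16 -0.5   0.25] op 0.154
(array([ 20.9 , -15.92,  11.15]), array([-0.004,  0.003, -0.   ]))
[{'pixel': [238.8, 230.1], 'score': 0.86}, {'pixel': [318.2, 219.7], 'score': 0.57}] [{'pixel': [246.4, 249.4], 'score': 0.74}, {'pixel': [320.1, 267.6], 'score': 0.69}]
-0.004 [[321.1, 256.4], [321.0, 236.5], [321.0, 234.8], [321.0, 227.4], [320.9, 220.8], [321.2, 319.3]]
-0.002 [[321.1, 252.7], [321.0, 233.1], [321.0, 231.4], [321.0, 224.2], [320.9, 217.7], [321.2, 316.1]]
0 [[321.1, 248.8], [321.0, 229.7], [321.0, 228.0], [320.9, 220.9], [320.9, 214.6], [321.2, 312.8]]
0.002 [[321.1, 245.0], [321.0, 226.3], [321.0, 224.5], [320.9, 217.7], [320.9, 211.5], [321.2, 309.5]]
```

View pics/w6c.png

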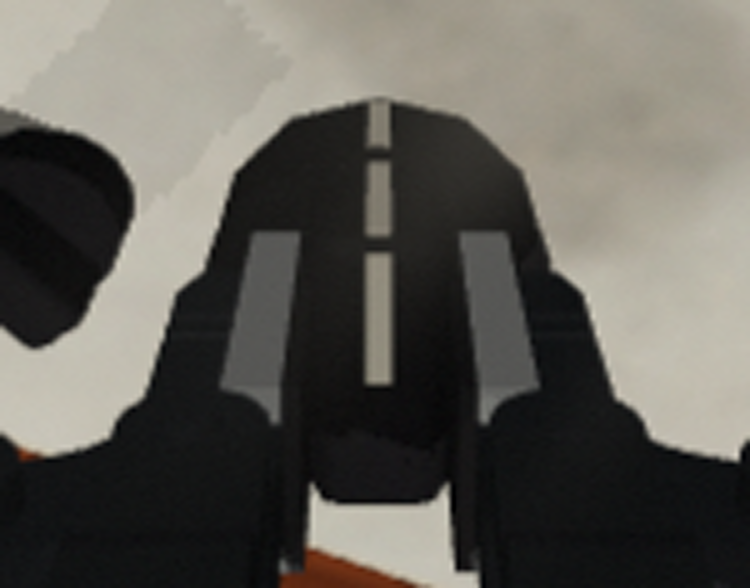

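View pics/w6.png

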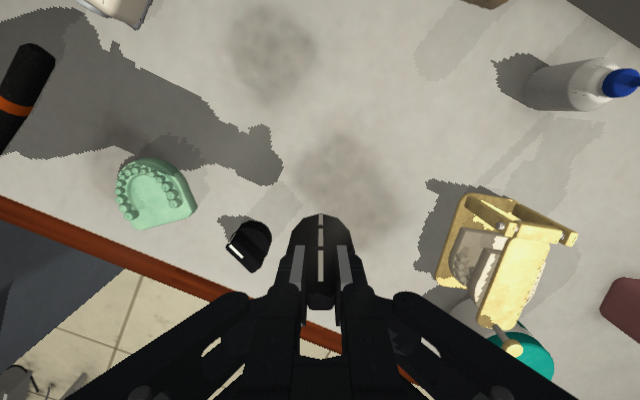

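```bash
python3 -m pendant '[2.6,-3.2,0,0,0,0,-1, 2.6,-3.2,0,0,0,0,-1, 2.6,-3.2,0,0,0,0,-1, 2.6,-3.2,0,0,0,0,-1, 2.6,-3.2,0,0,0,0,-1, 0,0,0,0,0,0,-1]'; python3 look.py w7 shaft_top=.074 seat=.058 unit=0;python3 - <<'E'
from h import *
a=cv2.imread("pics/w7.png")
cv2.imwrite("pics/w7c.png",cv2.resize(a[40:240,200:440],None,fx=3.3,fy=3,interpolation=cv2.INTER_CUBIC))
E
```

```text
clock: 6.05
eef_pos: [0.5164, -0.24, 0.1194]
tcp_rot: [-0.011, 0.973, 0.228, -0.011]
wrist_force: [-0.1, -0.2, -0.2]
opening: 0.159
clock 6.05 tcp [ 0.5164 -0.24    0.1194] head 0.461 F [-0.08 -0.24 -0.16] op 0.159
shaft_top [336.2, 105.4] 0.94 [ 0.5921 -0.2114  0.074 ]
shaft_top [336.1, 99.3] 0.58 [ 0.5951 -0.2098  0.074 ]
seat [336.1, 101.2] 0.62 [ 0.5942 -0.2107  0.058 ]
```

View pics/w7.png

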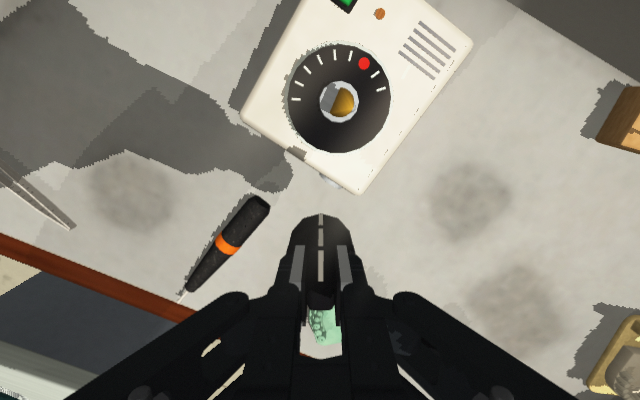

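```bash
python3 - <<'E'
import cv2
a=cv2.imread("pics/w7.png")[35:165,270:410]
cv2.imwrite("pics/w7d.png",cv2.resize(a,None,fx=5,fy=4.6,interpolation=cv2.INTER_CUBIC))
E
```

```text
(no output)
```

View pics/w7d.png

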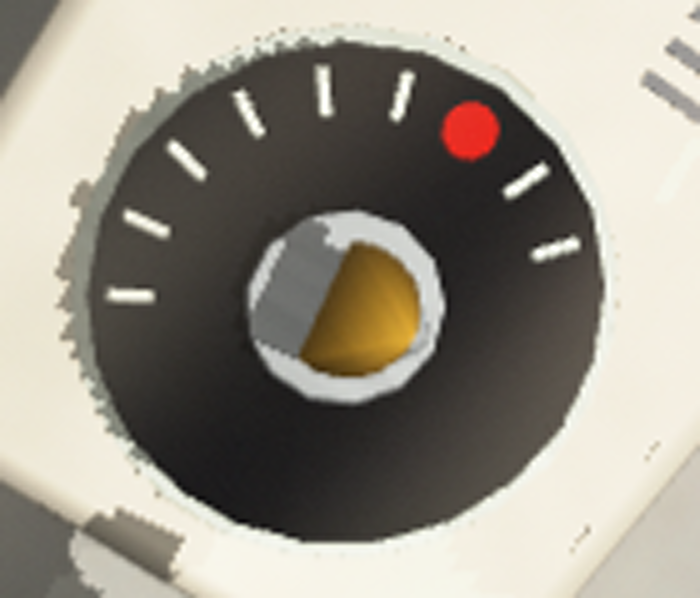

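```bash
python3 - <<'E'
from h import *
s=sensors.state();w=read_camera("wrist");T=T_of(s);E=T@w["hand_eye"]
f=lambda x,y,z:plane(w,(270+x/5,35+y/4.6),z,E)
p,q=f(352,240,.074),f(300,357,.074);d=p-q;print("flat len",np.linalg.norm(d),"mid",(p+q)/2)
n=np.array([-d[1],d[0]])/np.linalg.norm(d[:2]);hd=np.arctan2(n[1],n[0]);print("flat heading",hd,"axis",((p+q)/2)[:2]-.003*n)
c=f(346,306,.058);c2=f(347,290,.055);r=f(470,130,.055);print("bush",c,"dial",c2,"red",r,[np.arctan2(*(r-k)[1::-1]) for k in (c,c2)],np.linalg.norm(r-c2))
l,rr=f(248,306,.058),f(444,306,.058);print(np.linalg.norm(l-rr))
l,rr=f(90,290,.055),f(604,290,.055);print(np.linalg.norm(l-rr))
for h in (hd,):print(s["q"].round(3))
E
```

```text
flat len 0.01547969601347527 mid [ 0.59283862 -0.21978901  0.074     ]
flat heading 1.6245815530874743 axis [ 0.5929999  -0.22278467]
bush [ 0.59317702 -0.2230274   0.058     ] dial [ 0.59515814 -0.2223022   0.055     ] red [ 0.62024751 -0.22690426  0.055     ] [np.float64(-0.14224628608895196), np.float64(-0.18140991588733882)] 0.025507941925175293
0.025291054381861376
0.06704500939764993
[ 0.483  0.493 -0.115  1.858  0.074  0.822 -0.792]
```

```bash
cat > look.py <<'E'
import sys, pickle
from h import *
n=sys.argv[1]
s=sensors.state();w=read_camera("wrist");T=T_of(s);E=T@w["hand_eye"]
cv2.imwrite(f"pics/{n}.png",w["image"][:,:,::-1]); pickle.dump((s,w,T,E),open(f"{n}.pkl","wb"))
tilt=np.arccos(min(1,-T[2,2]))
print("clock",round(s["clock"],2),"tcp",s["eef_pos"].round(4),"head",np.arctan2(T[1,0],T[0,0]).round(3),"zaxis",T[:3,2].round(3),"F",s["wrist_force"].round(2),"T",s["torque"].round(2),"op",round(s["opening"],3))
for a in sys.argv[2:]:
    t,z=a.split("=")
    for r in spot_point(t,"wrist")[:2]:
        print(t,r["pixel"],r["score"],plane(w,r["pixel"],float(z),E).round(4))
E
python3 look.py w8 shaft_top=.074 seat=.058; python3 - <<'E'
import cv2
a=cv2.imread("pics/w8.png")[35:165,270:410]
cv2.imwrite("pics/w8d.png",cv2.resize(a,None,fx=5,fy=4.6,interpolation=cv2.INTER_CUBIC))
E
```

```text
clock 6.3 tcp [ 0.5144 -0.2497  0.1203] head 0.449 zaxis [-0.025  0.011 -1.   ] F [ 0.29 -0.4  -0.01] T [ 0.01 -0.02  0.02] op 0.149
shaft_top [318.3, 90.1] 0.73 [ 0.5936 -0.2089  0.074 ]
seat [318.8, 92.0] 0.73 [ 0.5928 -0.2092  0.058 ]
```

View pics/w8d.png

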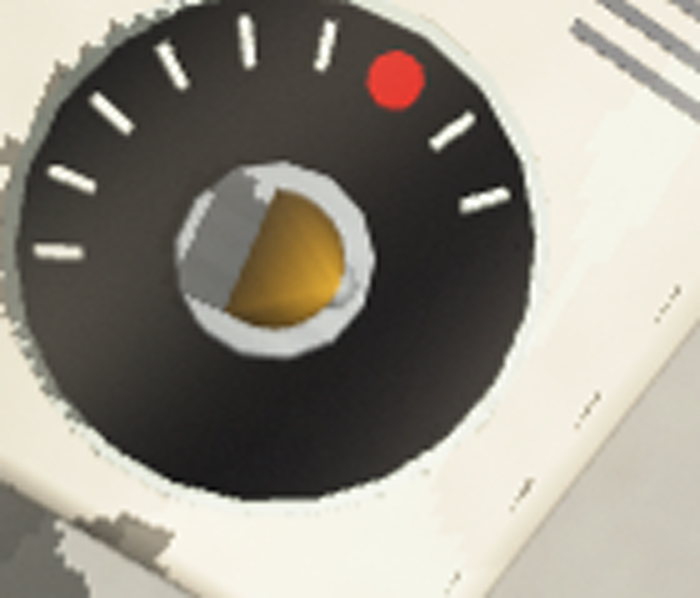

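```bash
python3 - <<'E'
from h import *
import pickle
s,w,T,E=pickle.load(open("w8.pkl","rb"))
f=lambda x,y,z:plane(w,(270+x/5,35+y/4.6),z,E)
p,q=f(278,190,.074),f(229,307,.074);d=p-q;print("flat len",np.linalg.norm(d),"mid",(p+q)/2)
n=np.array([-d[1],d[0]])/np.linalg.norm(d[:2]);hd=np.arctan2(n[1],n[0]);print("flat heading",hd,"axis",((p+q)/2)[:2]-.003*n)
c=f(276,260,.058);c2=f(277,245,.055);r=f(396,80,.055);print("bush",c,"dial",c2,"red",r,[np.arctan2(*(r-k)[1::-1]) for k in (c,c2)],np.linalg.norm(r-c2))
print(sensors.state()["eef_pos"],s["q"].round(3))
print(delta(sensors.state(),[.594,-.2105,.12],1.2))
E
```

```text
flat len 0.015138072014232793 mid [ 0.59465596 -0.20995249  0.074     ]
flat heading 1.6264841446998521 axis [ 0.59482293 -0.21294784]
bush [ 0.59481279 -0.21277991  0.058     ] dial [ 0.59667776 -0.21200271  0.055     ] red [ 0.62184275 -0.21626247  0.055     ] [np.float64(-0.12813493816101737), np.float64(-0.1676839454843046)] 0.025522974779282157
[ 0.51477147 -0.24949039  0.12079804] [ 0.483  0.493 -0.115  1.858  0.074  0.822 -0.793]
(array([ 8.83, -0.08, -0.07]), array([-0.026,  0.009, -0.752]))
```

```bash
python3 -m pendant '[2.2,0,-0.5,-0.013,0.005,0,-1, 2.2,0,-0.5,-0.013,0.004,0,-1, 2.2,0,-0.5,0,0,0,-1, 2.0,0,-0.3,0,0,0,-1, 0,0,0,0,0,-0.15,-1, 0,0,0,0,0,-0.15,-1, 0,0,0,0,0,-0.15,-1, 0,0,0,0,0,-0.15,-1, 0,0,0,0,0,-0.15,-1, 0,0,0,0,0,-0.15,-1]';python3 -m pendant '[0,0,0,0,0,0,-1, 0,0,0,0,0,0,-1]';  python3 - <<'E'
from h import *
s=sensors.state();print(s["clock"],s["eef_pos"],s["q"].round(2));print(delta(s,[.5948,-.2128,.115],1.35))
E
```

```text
clock: 7.45
eef_pos: [0.5931, -0.2208, 0.1377]
tcp_rot: [0.003, 0.784, 0.621, -0.006]
wrist_force: [0.1, 0.1, -0.3]
opening: 0.155
clock: 7.65
eef_pos: [0.5924, -0.2227, 0.1374]
tcp_rot: [0.003, 0.785, 0.619, -0.006]
wrist_force: [-0.6, -0.0, -0.2]
opening: 0.153
7.65 [ 0.59243307 -0.22273922  0.13737706] [ 0.53  0.57 -0.32  1.7   0.23  0.91 -0.12]
(array([1.05, 0.  , 2.22]), array([-0.003,  0.012, -0.015]))
```

```bash
python3 -m pendant '[-2.5,0,1,0,0.012,0,-1, -2.5,0,0.8,0,0,0,-1, 0,0,0,0,0,0,-1, 0,0,0,0,0,0,-1, 0,0,0,0,0,0,-1]'; python3 look.py w9 shaft_top=.074 seat=.058 pointer=.09; python3 - <<'E'
import cv2
a=cv2.imread("pics/w9.png")[60:290,220:420]
cv2.imwrite("pics/w9d.png",cv2.resize(a,None,fx=4,fy=2.6,interpolation=cv2.INTER_CUBIC))
E
```

```text
clock: 8.15
eef_pos: [0.5809, -0.2723, 0.1198]
tcp_rot: [-0.001, 0.789, 0.614, -0.0]
wrist_force: [-0.5, -0.2, -0.6]
opening: 0.157
clock 8.15 tcp [ 0.5809 -0.2723  0.1198] head 1.323 zaxis [-0.001  0.    -1.   ] F [-0.47 -0.23 -0.64] T [ 0.   -0.05 -0.02] op 0.157
shaft_top [312.5, 137.2] 0.76 [ 0.5928 -0.2115  0.074 ]
seat [312.1, 134.5] 0.62 [ 0.5921 -0.2113  0.058 ]
pointer [314.6, 219.8] 0.88 [ 0.582  -0.2592  0.09  ]
pointer [193.0, 343.9] 0.4 [ 0.4722 -0.331   0.09  ]
```

View pics/w9d.png

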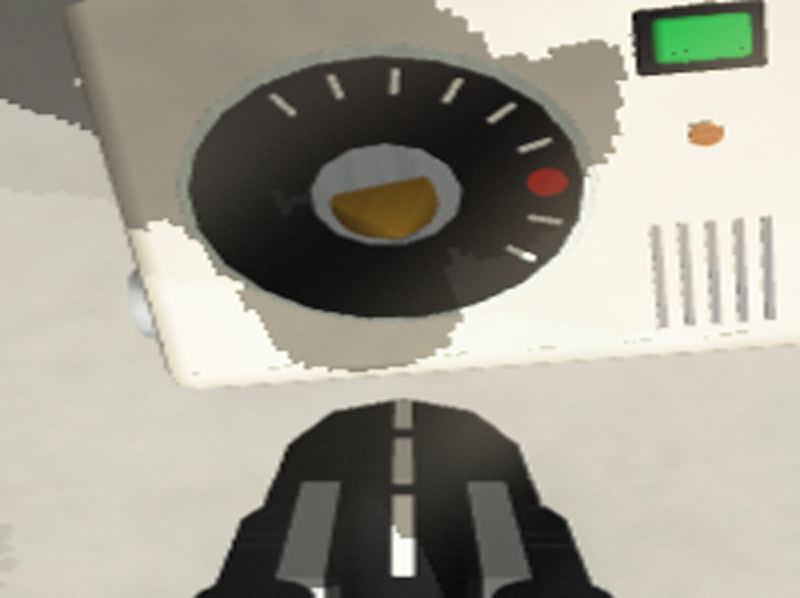

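```bash
python3 - <<'E'
from h import *
import pickle
s,w,T,E=pickle.load(open("w9.pkl","rb"))
f=lambda x,y,z:plane(w,(220+x/4,60+y/2.6),z,E)
p,q=f(434,177,.074),f(330,192,.074);d=p-q;print("flat len",np.linalg.norm(d))
n=np.array([-d[1],d[0]])/np.linalg.norm(d[:2]);hd=np.arctan2(n[1],n[0]);print("flat heading",hd,"axis",((p+q)/2)[:2]-.003*n)
bt=f(386,238,.074);print("round bottom",bt, bt[:2]+.0085*n)
c=f(386,194,.058);c2=f(386.5,187.5,.055);r=f(547,182,.055);print("bush",c,"dial",c2,[np.arctan2(*(r-k)[1::-1]) for k in (c,c2)])
# knob in tool: hub bottom front silhouette row
print("line", [220+404/4, 60+400/2.6], 60+433/2.6, 60+490/2.6)
for dx in (0,.001): print([proj(w,np.array(p),w["hand_eye"]).round(1).tolist() for p in [(dx+.018,0,.0247-.042),(dx+.019,0,.0247-.020),(dx+.019,0,.0247)]])
a=np.array([c[0],c[1]]);h=np.arctan2(T[1,0],T[0,0])
print(delta(s,[c2[0],c2[1],.1],h),delta(s,[c[0],c[1],.1],h))
E
```

```text
flat len 0.016460199812142175
flat heading 1.534511294170058 axis [ 0.59539273 -0.21130553]
round bottom [ 0.59293739 -0.22075114  0.074     ] [ 0.59324574 -0.21225674]
bush [ 0.59495163 -0.21214019  0.058     ] dial [ 0.59533765 -0.21083261  0.055     ] [np.float64(-0.148728301209865), np.float64(-0.19819406872602946)]
line [321.0, 213.84615384615384] 226.53846153846152 248.46153846153845
[[317.4, 247.6], [317.7, 226.9], [318.0, 213.6]]
[[317.4, 245.7], [317.7, 225.2], [318.0, 212.1]]
(array([ 6.31, -0.11,  1.98]), array([-0.002, -0.   ,  0.   ])) (array([ 6.17, -0.11,  1.98]), array([-0.002, -0.   ,  0.   ]))
```

```bash
python3 - <<'E'
import pickle
for n in ("w8","w9"):
    s,w,T,E=pickle.load(open(n+".pkl","rb")); print(w["hand_eye"],w["fx"],w["cx"],w["cy"],w["k1"])
E
```

```text
[[-1.86042849e-03  9.49077040e-01  3.15038587e-01  8.32402842e-02]
 [ 9.99998143e-01  1.92435099e-03  1.08138148e-04 -3.10848682e-04]
 [-5.03613384e-04  3.15038203e-01 -9.49078857e-01 -1.42568611e-01]
 [ 0.00000000e+00  0.00000000e+00  0.00000000e+00  1.00000000e+00]] 297.7831307226381 320.4059131138772 200.84843719785778 0.005958215168177709
[[-1.86051890e-03  9.48884304e-01  3.15618623e-01  8.27090254e-02]
 [ 9.99998028e-01  1.98446952e-03 -7.13416272e-05  1.44637645e-03]
 [-6.94030489e-04  3.15617868e-01 -9.48886126e-01 -1.42537732e-01]
 [ 0.00000000e+00  0.00000000e+00  0.00000000e+00  1.00000000e+00]] 297.7831307226381 320.4059131138772 200.84843719785778 0.005958215168177709
```

```bash
python3 -m pendant '[2.1,-0.1,0,0,0,0,-1, 2.1,-0.1,0.2,0,0,0,-1, 2.0,-0.1,0.2,0,0,0,-1, 0,0,0,0,0,0,-1, 0,0,0,0,0,0,-1]'; python3 look.py w10; python3 - <<'E'
from h import *
import pickle
s,w,T,E=pickle.load(open("w9.pkl","rb"))
g=(T@np.array([.0624,-.0027,0,1]))[:3];g[2]=.105;print("goal",g)
s=sensors.state();print(s["eef_pos"],delta(s,g,1.323))
c=read_camera("side");cv2.imwrite("pics/side10.png",c["image"][:,:,::-1])
a=c["image"][150:290,190:350,::-1];cv2.imwrite("pics/s10c.png",cv2.resize(a,None,fx=5,fy=4.2,interpolation=cv2.INTER_CUBIC))
E
```

```text
clock: 8.85
eef_pos: [0.5951, -0.2074, 0.1172]
tcp_rot: [0.0, 0.788, 0.616, 0.0]
wrist_force: [-1.0, -0.6, 0.1]
opening: 0.155
clock 8.85 tcp [ 0.5951 -0.2074  0.1172] head 1.326 zaxis [ 0.001 -0.    -1.   ] F [-0.99 -0.62  0.08] T [-0.05 -0.   -0.02] op 0.155
goal [ 0.59363374 -0.21112873  0.105     ]
[ 0.59522716 -0.20693243  0.1172305 ] (array([-0.45, -0.05,  1.22]), array([ 0.001, -0.001,  0.004]))
```

View pics/s10c.png

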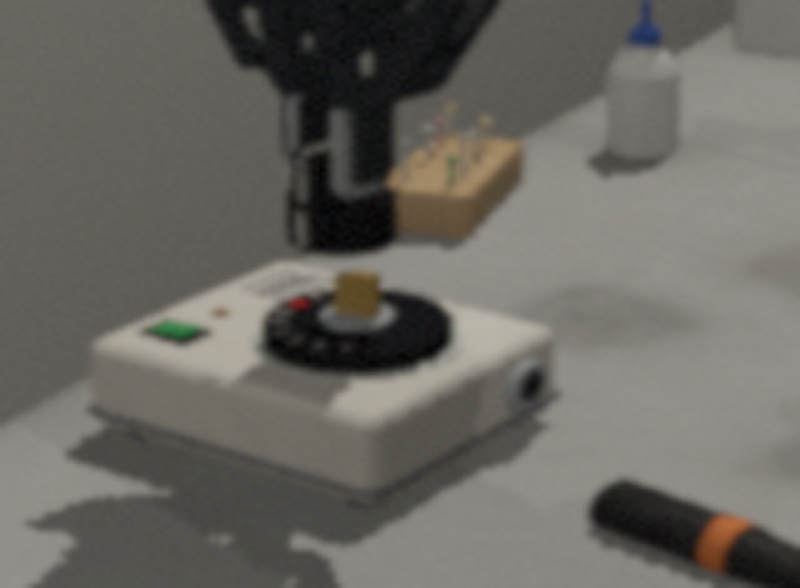

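View pics/w10.png

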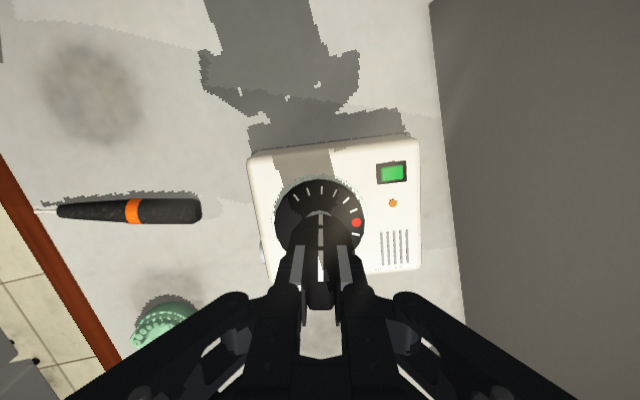

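```bash
python3 -m pendant '[-0.4,-0.05,0.4,0,0,0,-1, -0.05,0,0.6,0,0,0,-1, 0,0,0,0,0,0,-1, 0,0,0,0,0,0,-1]'; python3 look.py w11; python3 - <<'E'
from h import *
g=[.59363,-.21113,.105]
s=sensors.state();print(s["eef_pos"],delta(s,g,1.323))
c=read_camera("side")
a=c["image"][180:250,220:320,::-1];cv2.imwrite("pics/s11c.png",cv2.resize(a,None,fx=8,fy=8,interpolation=cv2.INTER_CUBIC))
c=read_camera("top")
a=c["image"][100:200,200:330,::-1];cv2.imwrite("pics/t11c.png",cv2.resize(a,None,fx=6,fy=6,interpolation=cv2.INTER_CUBIC))
E
```

```text
clock: 9.35
eef_pos: [0.5923, -0.2161, 0.106]
tcp_rot: [0.001, 0.79, 0.613, -0.0]
wrist_force: [-0.2, -0.2, 0.2]
opening: 0.152
clock 9.35 tcp [ 0.5923 -0.2161  0.106 ] head 1.321 zaxis [ 0.001 -0.001 -1.   ] F [-0.21 -0.17  0.16] T [-0.01  0.04 -0.01] op 0.152
[ 0.59217327 -0.2161161   0.10595332] (array([0.52, 0.02, 0.09]), array([ 0.001,  0.001, -0.002]))
```

View pics/s11c.png

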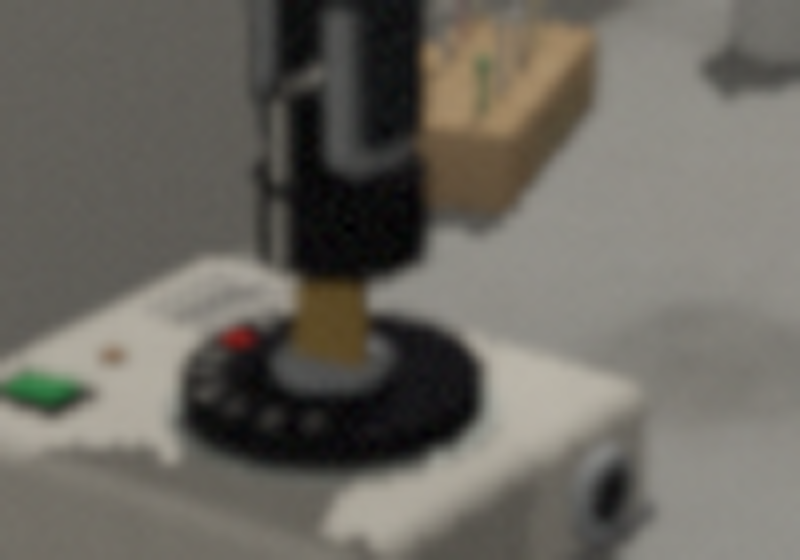

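View pics/t11c.png

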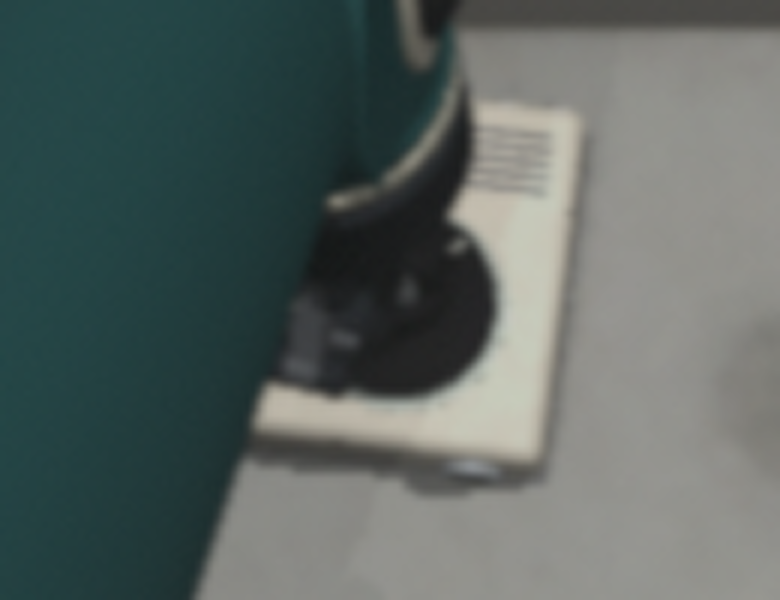

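```bash
python3 look.py w12; python3 - <<'E'
import pickle,cv2
for n in ("w10","w11","w12"):
    s,w,T,E=pickle.load(open(n+".pkl","rb")); print(n,s["eef_pos"].round(4),w["hand_eye"][:3,3].round(5),E[:3,3].round(4),abs(s["joint_vel"]).max().round(3))
a=cv2.imread("pics/w12.png")[150:310,230:410]
cv2.imwrite("pics/w12d.png",cv2.resize(a,None,fx=4.4,fy=3.7,interpolation=cv2.INTER_CUBIC))
E
```

```text
clock 9.5 tcp [ 0.5925 -0.2156  0.1063] head 1.321 zaxis [ 0.001 -0.001 -1.   ] F [ 0.7   0.03 -0.59] T [ 0.   -0.02  0.04] op 0.152
w10 [ 0.5951 -0.2074  0.1172] [ 0.0827   0.00145 -0.14253] [ 0.6164 -0.1274  0.2597] 0.023
w11 [ 0.5923 -0.2161  0.106 ] [ 0.08271  0.00144 -0.14254] [ 0.6141 -0.1361  0.2485] 0.008
w12 [ 0.5925 -0.2156  0.1063] [ 0.08271  0.00144 -0.14254] [ 0.6142 -0.1356  0.2488] 0.005
```

View pics/w12d.png

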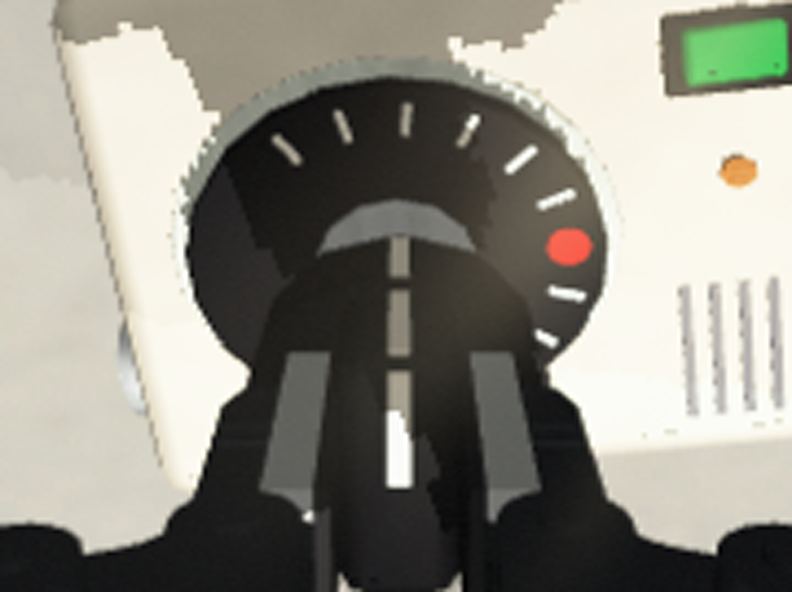

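```bash
python3 - <<'E'
from h import *
import pickle
s,w,T,E=pickle.load(open("w12.pkl","rb"))
u=T[:3,0]
iT=np.linalg.inv(T)
for nm,px,z,r in [("dial",(320.2,170.3),.055,.034),("bush",(320.2,204.05),.058,.013),("dialL",(230+187/4.4,150+250/3.7),.055,0),("dialR",(230+607/4.4,150+250/3.7),.055,0)]:
    p=plane(w,px,z,E);print(nm,"axis tool",(iT@np.r_[p-u*r,1])[:2].round(4))
for nm,px,zt,r in [("hub bottom",(320.7,213.8),.0247,.019),("hub top",(320.7,226.5),.0047,.019),("bar",(320.7,248.6),-.0173,.018)]:
    p=plane(w,px,s["eef_pos"][2]-zt,E);print(nm,"axis tool",(iT@np.r_[p-u*r,1])[:2].round(4))
E
```

```text
dial axis tool [0.0056 0.0014]
bush axis tool [0.004  0.0013]
dialL axis tool [ 0.006 -0.032]
dialR axis tool [0.0058 0.0347]
hub bottom axis tool [-0.0001  0.0016]
hub top axis tool [0.0002 0.0016]
bar axis tool [-0.0005  0.0015]
```

```bash
python3 - <<'E'
from h import *
import pickle
s,w,T,E=pickle.load(open("w11.pkl","rb"))
c=read_camera("side");Es=c["extrinsics"]
h=1.321;u=np.array([np.cos(h),np.sin(h),0]);v=np.array([np.sin(h),-np.cos(h),0])
K=np.array([.5925,-.2156,0])
for dx in (.002,.003,.004,.005):
    S=K+u*dx-v*.0002
    f=lambda P,z:(proj(c,np.r_[P[:2],z],Es)[0]-220)*8
    print(dx,"knob-shaft(.066)",f(K,.0915)-f(S,.066),"knob-bush",f(K,.0915)-f(S,.058),"knob-dial",f(K,.0915)-f(S,.055), "obs 5.5,6.5,9")
print(s["q"].round(3),sensors.state()["eef_pos"])
E
```

```text
0.002 knob-shaft(.066) 4.20931448118381 knob-bush 3.689589479035021 knob-dial 3.4957006635072503 obs 5.5,6.5,9
0.003 knob-shaft(.066) 7.451522794336142 knob-bush 6.919832485295046 knob-dial 6.721479932641159 obs 5.5,6.5,9
0.004 knob-shaft(.066) 10.69924426926218 knob-bush 10.155548907099728 knob-dial 9.95271782572945 obs 5.5,6.5,9
0.005 knob-shaft(.066) 13.952493041685102 knob-bush 13.396752729019227 knob-dial 13.189428271226916 obs 5.5,6.5,9
[ 0.524  0.606 -0.31   1.729  0.237  0.843 -0.143] [ 0.59275512 -0.21533157  0.10649561]
```

```bash
python3 -m pendant '[0.35,0,0.2,0,0,0,-1, 0,0,0.2,0,0,0,-1, 0,0,0,0,0,0,-1, 0,0,0,0,0,0,-1, 0,0,0,0,0,0,-1, 0,0,0,0,0,0,-1]';python3 look.py w13; python3 - <<'E'
from h import *
s=sensors.state();print(delta(s,[.59344,-.2119,.1],1.321))
c=read_camera("side")
a=c["image"][180:250,220:320,::-1];cv2.imwrite("pics/s13c.png",cv2.resize(a,None,fx=8,fy=8,interpolation=cv2.INTER_CUBIC))
E
```

```text
clock: 10.2
eef_pos: [0.5941, -0.2109, 0.1025]
tcp_rot: [0.001, 0.789, 0.614, 0.0]
wrist_force: [-0.1, 1.0, -0.8]
opening: 0.15
clock 10.2 tcp [ 0.5941 -0.2109  0.1025] head 1.323 zaxis [ 0.002 -0.001 -1.   ] F [-0.06  0.99 -0.76] T [0.02 0.07 0.02] op 0.15
(array([-0.1 , -0.04,  0.25]), array([0.002, 0.001, 0.002]))
```

View pics/s13c.png

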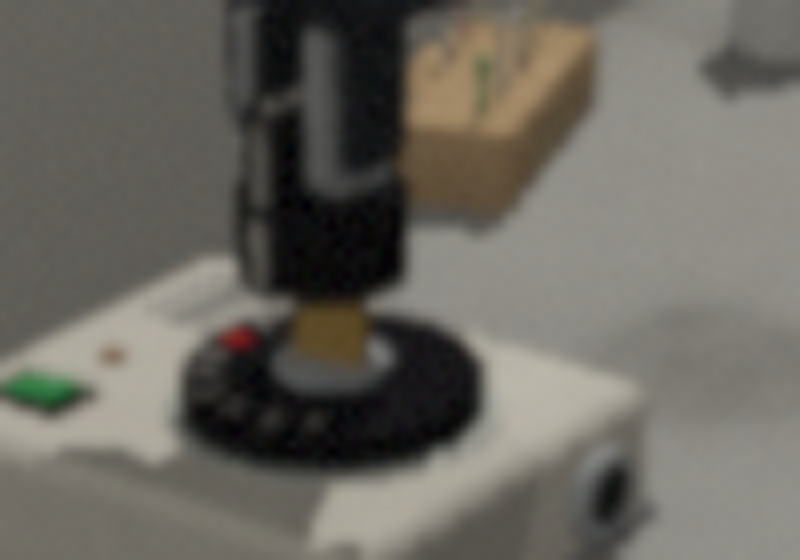

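```bash
python3 -m pendant '[-0.1,0,0.1,0,0,0,-1, 0,0,0,0,0,0,-1, 0,0,0,0,0,0,-1, 0,0,0,0,0,0,-1]';python3 look.py w14; python3 - <<'E'
from h import *
s=sensors.state();print(s["eef_pos"],delta(s,[.5935,-.2123,.0987],1.321))
E
```

```text
clock: 10.7
eef_pos: [0.5938, -0.2123, 0.1015]
tcp_rot: [0.001, 0.789, 0.614, 0.0]
wrist_force: [0.4, -0.3, -0.8]
opening: 0.152
clock 10.7 tcp [ 0.5938 -0.2123  0.1015] head 1.323 zaxis [ 0.002 -0.001 -1.   ] F [ 0.39 -0.3  -0.79] T [-0.07 -0.05  0.02] op 0.152
[ 0.59376745 -0.21232302  0.10143541] (array([-0.  , -0.03,  0.27]), array([0.002, 0.001, 0.002]))
```

```bash
python3 -m pendant '[0,0,0.15,0,0,0,-1, 0,0,0.15,0,0,0,-1, 0,0,0,0,0,0,-1, 0,0,0,0,0,0,-1]';python3 -m pendant '[0,0,0.1,0,0,0,-1, 0,0,0,0,0,0,-1, 0,0,0,0,0,0,-1]'
```

```text
clock: 11.15
eef_pos: [0.5937, -0.2123, 0.0981]
tcp_rot: [0.001, 0.789, 0.614, 0.0]
wrist_force: [-0.8, -0.2, -0.6]
opening: 0.154
clock: 11.45
eef_pos: [0.594, -0.2123, 0.0974]
tcp_rot: [0.001, 0.789, 0.614, 0.0]
wrist_force: [-0.2, 0.8, -0.2]
opening: 0.154
```

```bash
python3 -m pendant '[0,0,0.1,0,0,0,-1, 0,0,0.05,0,0,0,-1, 0,0,0,0,0,0,-1]';python3 -m pendant '[0,0,0.1,0,0,0,-1, 0,0,0,0,0,0,-1, 0,0,0,0,0,0,-1]'; python3 look.py w15; python3 - <<'E'
from h import *
c=read_camera("side")
a=c["image"][180:250,220:320,::-1];cv2.imwrite("pics/s15c.png",cv2.resize(a,None,fx=8,fy=8,interpolation=cv2.INTER_CUBIC))
E
```

```text
clock: 11.75
eef_pos: [0.5942, -0.2123, 0.0965]
tcp_rot: [0.002, 0.789, 0.614, 0.001]
wrist_force: [0.3, 0.4, 1.7]
opening: 0.151
clock: 12.05
eef_pos: [0.594, -0.2118, 0.0952]
tcp_rot: [0.001, 0.789, 0.614, 0.001]
wrist_force: [-1.1, 0.4, -0.1]
opening: 0.155
clock 12.05 tcp [ 0.594  -0.2118  0.0952] head 1.323 zaxis [ 0.003 -0.001 -1.   ] F [-1.14  0.39 -0.08] T [-0.03  0.04  0.01] op 0.155
```

View pics/s15c.png

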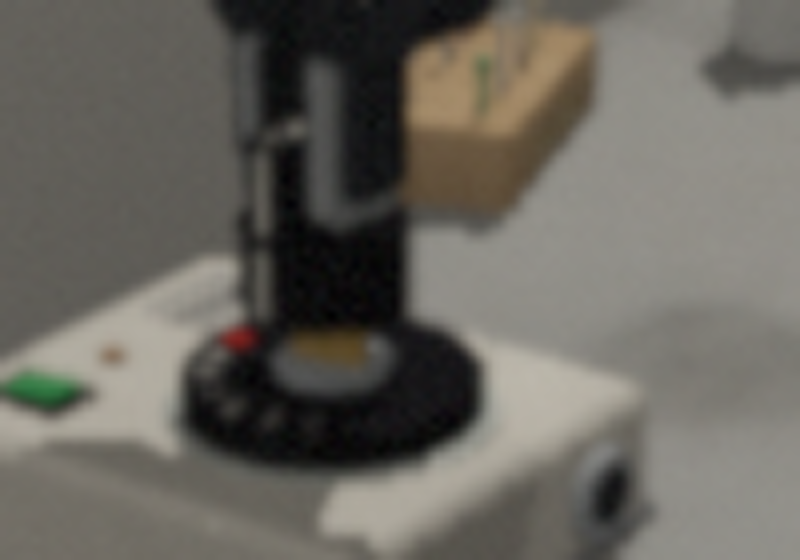

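```bash
python3 -m pendant '[0,0,0.1,0,0,0,-1, 0,0,0,0,0,0,-1, 0,0,0,0,0,0,-1]';python3 -m pendant '[0,0,0.1,0,0,0,-1, 0,0,0,0,0,0,-1, 0,0,0,0,0,0,-1]'; python3 - <<'E'
from h import *
s=sensors.state();print(s["eef_pos"].round(4),s["wrist_force"].round(2),s["torque"].round(2))
E
```

```text
clock: 12.45
eef_pos: [0.594, -0.2118, 0.0945]
tcp_rot: [0.001, 0.789, 0.614, 0.001]
wrist_force: [-1.5, 0.6, 2.3]
opening: 0.15
clock: 12.75
eef_pos: [0.5941, -0.2118, 0.0941]
tcp_rot: [0.001, 0.789, 0.614, 0.0]
wrist_force: [-1.8, 0.6, 3.7]
opening: 0.153
[ 0.5941 -0.2118  0.0941] [-1.78  0.65  3.74] [0.13 0.39 0.01]
```

```bash
python3 -m pendant '[0,0,0.02,0,0,-0.05,-1, 0,0,0.02,0,0,-0.05,-1, 0,0,0,0,0,0,-1]';python3 -m pendant '[0,0,0.02,0,0,-0.05,-1, 0,0,0.02,0,0,-0.05,-1, 0,0,0,0,0,0,-1]';  python3 - <<'E'
from h import *
s=sensors.state();T=T_of(s);print(s["eef_pos"].round(4),s["wrist_force"].round(2),s["torque"].round(2),np.arctan2(T[1,0],T[0,0]))
E
```

```text
clock: 13.05
eef_pos: [0.5933, -0.2121, 0.0929]
tcp_rot: [0.001, 0.756, 0.654, -0.0]
wrist_force: [0.1, 0.5, 1.8]
opening: 0.152
clock: 13.35
eef_pos: [0.5933, -0.2125, 0.0914]
tcp_rot: [0.001, 0.723, 0.691, -0.0]
wrist_force: [0.8, 0.4, -1.1]
opening: 0.15
[ 0.5933 -0.2125  0.0914] [ 0.76  0.36 -1.07] [0.02 0.06 0.03] 1.5251825235353333
```

```bash
python3 -m pendant '[0,0,0.1,0,0,0,-1, 0,0,0,0,0,0,-1, 0,0,0,0,0,0,-1]';python3 -m pendant '[0,0,0.1,0,0,0,-1, 0,0,0,0,0,0,-1, 0,0,0,0,0,0,-1]'; python3 - <<'E'
from h import *
s=sensors.state();T=T_of(s);print(s["eef_pos"].round(4),s["wrist_force"].round(2),s["torque"].round(2),np.arctan2(T[1,0],T[0,0]))
c=read_camera("side")
a=c["image"][180:250,220:320,::-1];cv2.imwrite("pics/s16c.png",cv2.resize(a,None,fx=8,fy=8,interpolation=cv2.INTER_CUBIC))
E
```

```text
clock: 13.65
eef_pos: [0.5933, -0.2125, 0.0897]
tcp_rot: [0.001, 0.724, 0.689, -0.0]
wrist_force: [0.1, -0.1, -0.0]
opening: 0.154
clock: 13.95
eef_pos: [0.5933, -0.2126, 0.0889]
tcp_rot: [0.001, 0.725, 0.689, -0.0]
wrist_force: [0.1, -0.4, -0.1]
opening: 0.159
[ 0.5933 -0.2126  0.0889] [ 0.07 -0.39 -0.15] [0.08 0.16 0.04] 1.5203836250778922
```

View pics/s16c.png

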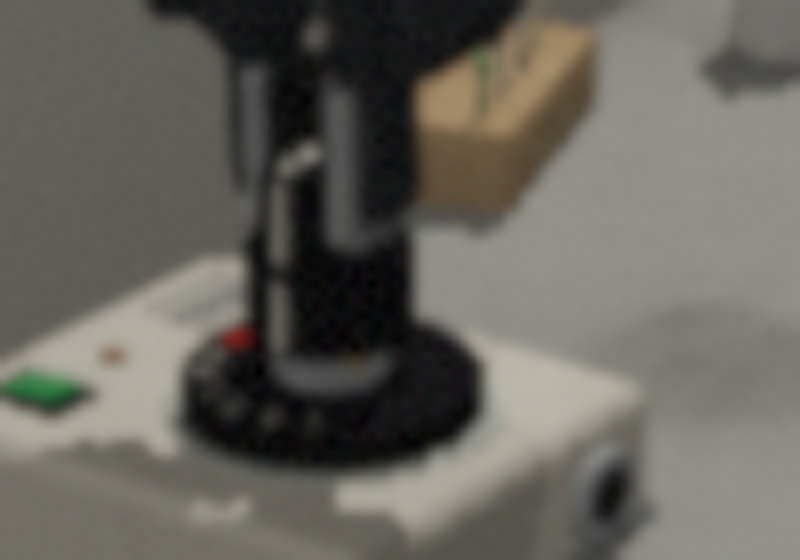

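```bash
python3 -m pendant '[0,0,0.1,0,0,0,-1, 0,0,0,0,0,0,-1, 0,0,0,0,0,0,-1]';python3 -m pendant '[0,0,0.1,0,0,0,-1, 0,0,0,0,0,0,-1, 0,0,0,0,0,0,-1]';python3 -m pendant '[0,0,0.1,0,0,0,-1, 0,0,0,0,0,0,-1, 0,0,0,0,0,0,-1]'
```

```text
clock: 14.3
eef_pos: [0.5934, -0.2126, 0.0883]
tcp_rot: [0.001, 0.725, 0.689, -0.0]
wrist_force: [-0.2, -0.6, 1.6]
opening: 0.154
clock: 14.6
eef_pos: [0.5934, -0.2126, 0.0877]
tcp_rot: [0.001, 0.725, 0.689, -0.0]
wrist_force: [-1.1, -0.2, 2.9]
opening: 0.156
clock: 14.9
eef_pos: [0.5934, -0.2126, 0.0871]
tcp_rot: [0.001, 0.725, 0.689, -0.0]
wrist_force: [-1.9, 0.7, 2.9]
opening: 0.153
```

```bash
python3 -m pendant '[0,0,0.12,0,0,0,-1, 0,0,0,0,0,0,-1, 0,0,0,0,0,0,-1]';python3 -m pendant '[0,0,0.12,0,0,0,-1, 0,0,0,0,0,0,-1, 0,0,0,0,0,0,-1]'
```

```text
clock: 15.2
eef_pos: [0.5935, -0.2127, 0.0865]
tcp_rot: [0.001, 0.725, 0.689, -0.0]
wrist_force: [-1.7, 1.1, 5.4]
opening: 0.15
clock: 15.5
eef_pos: [0.5935, -0.2127, 0.0862]
tcp_rot: [0.002, 0.725, 0.689, -0.001]
wrist_force: [-3.2, 0.5, 6.1]
opening: 0.15
```

```bash
python3 -m pendant '[0,0,0.12,0,0,0,-1, 0,0,0,0,0,0,-1, 0,0,0,0,0,0,-1]'
```

```text
clock: 15.8
eef_pos: [0.5935, -0.2127, 0.0861]
tcp_rot: [0.002, 0.725, 0.689, -0.001]
wrist_force: [-2.8, 1.3, 5.2]
opening: 0.153
```

```bash
python3 -m pendant '[0,-0.05,0.2,0,0,0,-1, 0,0,0.2,0,0,0,-1]';python3 -m pendant '[0,0,0.2,0,0,0,-1]'
```

```text
clock: 16.0
eef_pos: [0.5934, -0.2125, 0.0825]
tcp_rot: [0.002, 0.725, 0.689, -0.001]
wrist_force: [-0.8, -0.3, 0.1]
opening: 0.155
clock: 16.1
eef_pos: [0.5933, -0.2125, 0.0802]
tcp_rot: [0.002, 0.725, 0.689, -0.001]
wrist_force: [-1.1, 0.1, 6.3]
opening: 0.152
```

```bash
python3 -m pendant '[0,0,0,0,0,0,-1, 0,0,0,0,0,0,-1]'; python3 - <<'E'
from h import *
s=sensors.state();T=T_of(s);print(s["eef_pos"].round(4),s["wrist_force"].round(2),s["torque"].round(2),np.arctan2(T[1,0],T[0,0]),s["opening"])
c=read_camera("side")
a=c["image"][180:250,220:320,::-1];cv2.imwrite("pics/s17c.png",cv2.resize(a,None,fx=8,fy=8,interpolation=cv2.INTER_CUBIC))
E
```

```text
clock: 16.3
eef_pos: [0.5934, -0.2126, 0.0802]
tcp_rot: [0.002, 0.725, 0.689, -0.001]
wrist_force: [-2.6, 0.6, 5.4]
opening: 0.154
[ 0.5934 -0.2126  0.0802] [-2.65  0.58  5.41] [0.22 0.53 0.02] 1.520649482363634 0.1541453165739357
```

View pics/s17c.png

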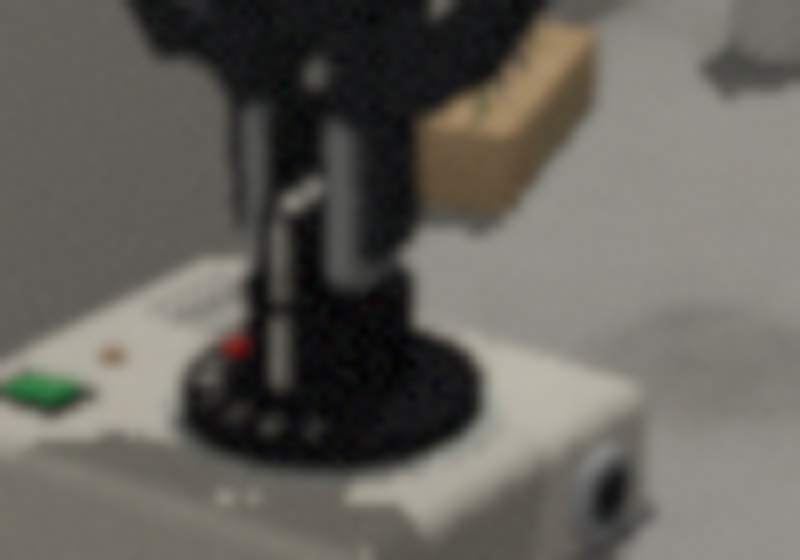

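```bash
python3 -m pendant '[0,-0.03,0.15,0,0,0,-1, 0,0,0.12,0,0,0,-1]';python3 -m pendant '[0,0,0,0,0,0,-1]'
```

```text
clock: 16.55
eef_pos: [0.5934, -0.2126, 0.0786]
tcp_rot: [0.002, 0.725, 0.689, -0.001]
wrist_force: [-2.5, 0.8, 9.5]
opening: 0.154
clock: 16.65
eef_pos: [0.5934, -0.2126, 0.0793]
tcp_rot: [0.002, 0.725, 0.689, -0.001]
wrist_force: [-3.4, 1.4, 8.0]
opening: 0.152
```

```bash
python3 -m pendant '[0,-0.05,-0.15,0,0,0,-1, 0,0,0,0,0,0,-1]';python3 -m pendant '[0,0,-0.04,0,0,0.06,-1, 0,0,0,0,0,0.1,-1, 0,0,0,0,0,0.1,-1, 0,0,0,0,0,0.1,-1]'; python3 - <<'E'
from h import *
s=sensors.state();T=T_of(s);print(s["eef_pos"].round(4),s["wrist_force"].round(2),s["torque"].round(2),np.arctan2(T[1,0],T[0,0]),s["opening"])
E
```

```text
clock: 16.85
eef_pos: [0.5934, -0.2125, 0.0812]
tcp_rot: [0.003, 0.725, 0.689, -0.001]
wrist_force: [-1.7, 0.8, 1.5]
opening: 0.152
clock: 17.25
eef_pos: [0.5936, -0.2116, 0.0807]
tcp_rot: [0.002, 0.839, 0.544, 0.0]
wrist_force: [-2.1, 0.3, 2.4]
opening: 0.153
[ 0.5936 -0.2116  0.0807] [-2.07  0.35  2.44] [0.   0.25 0.18] 1.1492833658414985 0.1534362511428012
```

```bash
python3 -m pendant '[0,0,0,0,0,0.1,-1, 0,0,0,0,0,0.1,-1, 0,0,0,0,0,0.1,-1, 0,0,0,0,0,0.1,-1, 0,0,0,0,0,0.1,-1]';python3 - <<'E'
from h import *
s=sensors.state();T=T_of(s);print(s["eef_pos"].round(4),s["wrist_force"].round(2),s["torque"].round(2),np.arctan2(T[1,0],T[0,0]),s["opening"],T[:3,2])
E
```

```text
clock: 17.75
eef_pos: [0.5943, -0.2122, 0.0806]
tcp_rot: [0.003, 0.951, 0.31, 0.001]
wrist_force: [-1.5, -0.0, 3.8]
opening: 0.157
[ 0.5943 -0.2122  0.0806] [-1.51 -0.    3.84] [0.11 0.36 0.15] 0.6313104846275956 0.15706410374519547 [ 0.003825   -0.00451673 -0.99998248]
```

```bash
python3 -m pendant '[0,0,-0.03,0,0,0.1,-1, 0,0,0,0,0,0.1,-1, 0,0,0,0,0,0.1,-1, 0,0,0,0,0,0.1,-1, 0,0,0,0,0,0.1,-1, 0,0,0,0,0,0.05,-1, 0,0,0,0,0,0,-1, 0,0,0,0,0,0,-1]';python3 look.py w20 pointer=.068; python3 - <<'E'
import cv2
a=cv2.imread("pics/w20.png")[150:310,230:410]
cv2.imwrite("pics/w20d.png",cv2.resize(a,None,fx=4.4,fy=3.7,interpolation=cv2.INTER_CUBIC))
E
```

```text
clock: 18.55
eef_pos: [0.5947, -0.2133, 0.0805]
tcp_rot: [0.004, 0.999, 0.031, 0.001]
wrist_force: [-1.7, -0.2, 3.4]
opening: 0.155
clock 18.55 tcp [ 0.5947 -0.2133  0.0805] head 0.063 zaxis [ 0.003 -0.008 -1.   ] F [-1.75 -0.15  3.37] T [0.09 0.41 0.1 ] op 0.155
pointer [317.8, 218.4] 0.62 [ 0.6157 -0.2094  0.068 ]
```

View pics/w20d.png

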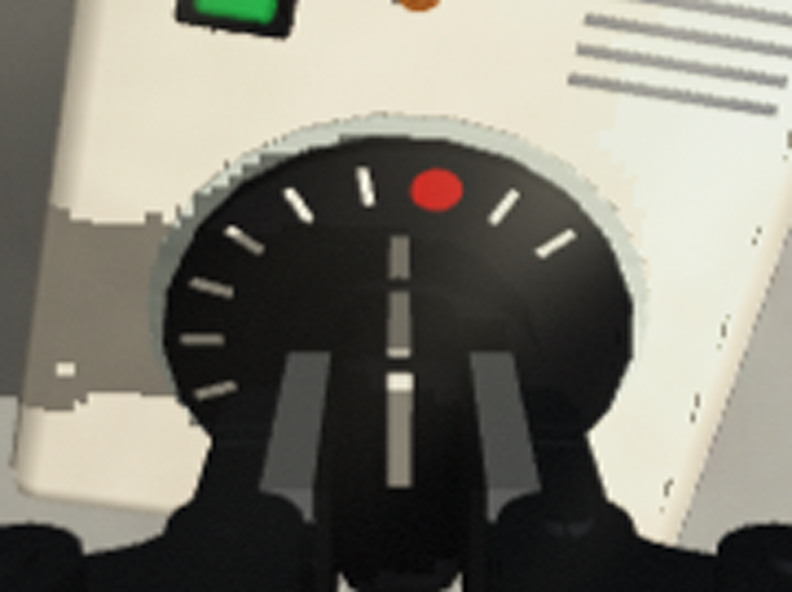

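```bash
python3 -m pendant '[0,0,-0.05,0,0,0.1,-1, 0,0,0,0,0,0.08,-1, 0,0,0,0,0,0,-1, 0,0,0,0,0,0,-1, 0,0,0,0,0,0,-1]';python3 look.py w21; python3 - <<'E'
import cv2
a=cv2.imread("pics/w21.png")[150:310,230:410]
cv2.imwrite("pics/w21d.png",cv2.resize(a,None,fx=4.4,fy=3.7,interpolation=cv2.INTER_CUBIC))
E
```

```text
clock: 19.15
eef_pos: [0.5947, -0.2137, 0.0807]
tcp_rot: [0.004, 0.998, -0.059, 0.002]
wrist_force: [-1.7, 1.8, 3.4]
opening: 0.152
clock 19.15 tcp [ 0.5947 -0.2137  0.0807] head -0.118 zaxis [ 0.004 -0.008 -1.   ] F [-1.75  1.81  3.39] T [0.15 0.37 0.08] op 0.152
```

View pics/w21d.png

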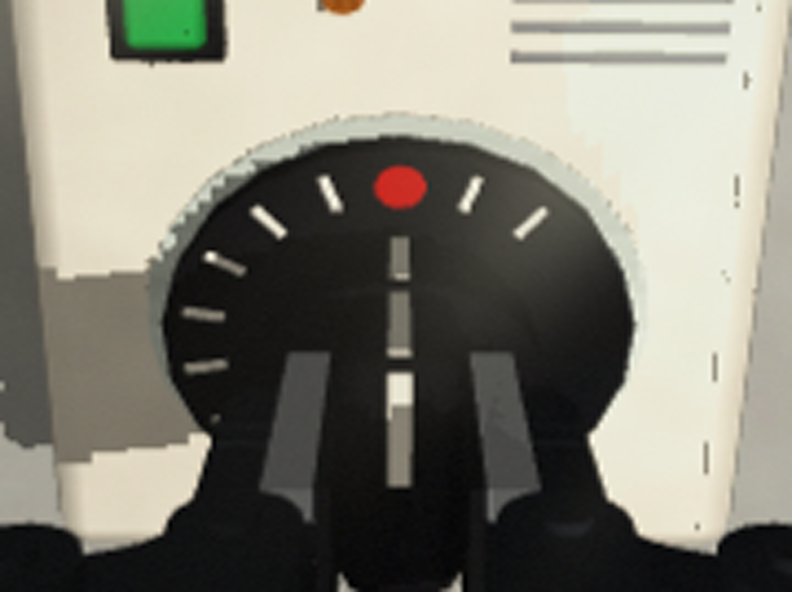

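```bash
python3 -m pendant '[0,0,-0.08,0,0,0.01,-1, 0,0,0,0,0,0,-1]'; python3 -m pendant '[0,0,0,0,0,0,-0.3, 0,0,0,0,0,0,-0.3, 0,0,0,0,0,0,-0.1, 0,0,0,0,0,0,0]'; python3 look.py w22; python3 - <<'E'
import cv2
from h import *
a=cv2.imread("pics/w22.png")[150:310,230:410]
cv2.imwrite("pics/w22d.png",cv2.resize(a,None,fx=4.4,fy=3.7,interpolation=cv2.INTER_CUBIC))
c=read_camera("side")
a=c["image"][180:250,220:320,::-1];cv2.imwrite("pics/s22c.png",cv2.resize(a,None,fx=8,fy=8,interpolation=cv2.INTER_CUBIC))
E
```

```text
clock: 19.4
eef_pos: [0.5947, -0.2137, 0.0813]
tcp_rot: [0.004, 0.998, -0.064, 0.002]
wrist_force: [-2.0, 0.1, 1.9]
opening: 0.151
clock: 19.8
eef_pos: [0.5946, -0.2139, 0.0803]
tcp_rot: [0.004, 0.998, -0.064, 0.002]
wrist_force: [0.4, -0.4, -0.3]
opening: 0.502
clock 19.8 tcp [ 0.5946 -0.2139  0.0803] head -0.128 zaxis [ 0.004 -0.007 -1.   ] F [ 0.36 -0.37 -0.25] T [-0.01 -0.03 -0.02] op 0.502
```

View pics/w22d.png

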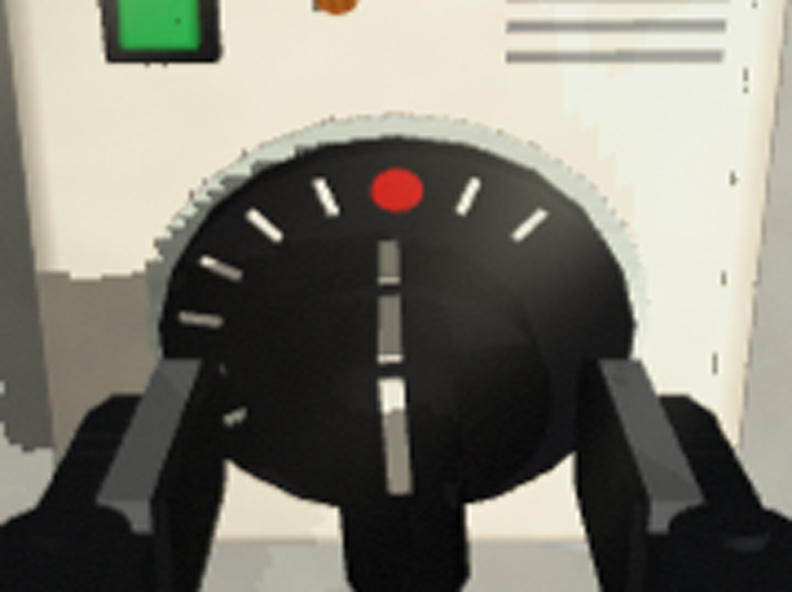

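View pics/s22c.png

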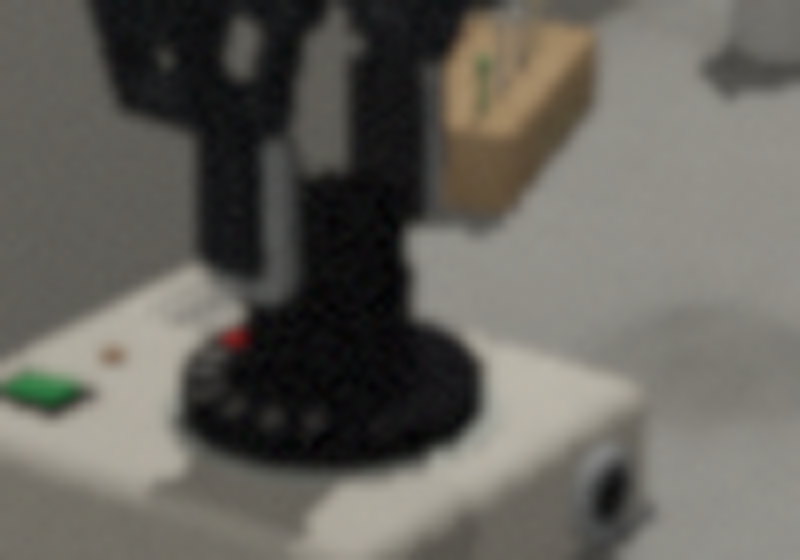

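```bash
python3 - <<'E'
from h import *
import pickle
s,w,T,E=pickle.load(open("w22.pkl","rb"))
f=lambda x,y,z:plane(w,(230+x/4.4,150+y/3.7),z,E)
a,b=f(392,380,.100),f(399,492,.100);print("top line",a,b,np.arctan2(*(a-b)[1::-1]),np.linalg.norm(a-b))
p=f(388.5,283,.078);q=f(388,243,.060);r=f(397,189,.055)
L,Rr=f(161,325,.055),f(634,325,.055);u=np.array([np.cos(-.14),np.sin(-.14),0])
top=f(398,138,.055);ax=top-.034*u
print("dial axis",ax,"mid",(L+Rr)/2,"hub front",p,q,"red",r)
for c in (ax,b): print([np.arctan2(*(k-c)[1::-1]).round(3) for k in (p,q,r)])
t1,t2=f(326,197,.055),f(469,197,.055);d=t2-t1;print("unit from ticks",np.arctan2(d[0],-d[1]))
g1,g2=f(507,25,.045),f(726,25,.045);d=g2-g1;print("unit from grille",np.arctan2(d[0],-d[1]))
g1,g2=f(507,56,.045),f(724,56,.045);d=g2-g1;print("unit from grille",np.arctan2(d[0],-d[1]))
E
```

```text
top line [ 0.61143331 -0.21375283  0.1       ] [ 0.59533714 -0.21239824  0.1       ] -0.08395826717813601 0.01615305966384825
dial axis [ 0.59629773 -0.21238716  0.055     ] mid [ 0.59780262 -0.21291436  0.055     ] hub front [ 0.61519615 -0.21388927  0.078     ] [ 0.6144244  -0.21372584  0.06      ] red [ 0.62156239 -0.21589987  0.055     ]
[np.float64(-0.079), np.float64(-0.074), np.float64(-0.138)]
[np.float64(-0.075), np.float64(-0.069), np.float64(-0.133)]
unit from ticks -0.13207285637898084
unit from grille -0.13119875910846307
unit from grille -0.13134595943704627
```

```bash
python3 -m pendant '[0,0,0,0,0,0,-1, 0,0,0,0,0,0,-1, 0,0,0,0,0,0,-1, 0,0,0,0,0,0,-1, 0,0,0,0,0,0.03,-1, 0,0,0,0,0,0.02,-1, 0,0,0,0,0,0,-1, 0,0,0,0,0,0,-1]' 40; python3 - <<'E'
from h import *
s=sensors.state();T=T_of(s);print(s["eef_pos"].round(4),s["wrist_force"].round(2),s["torque"].round(2),np.arctan2(T[1,0],T[0,0]),s["opening"])
E
```

```text
clock: 20.7
eef_pos: [0.595, -0.2139, 0.0804]
tcp_rot: [0.004, 0.996, -0.09, 0.003]
wrist_force: [0.5, 0.0, 0.2]
opening: 0.153
[ 0.595  -0.2139  0.0804] [0.5  0.05 0.2 ] [-0.01 -0.04  0.17] -0.18100287205946927 0.15253984124129213
```

Tool heading is now −0.181, which allows for the springback. I'll release, back off upward and check.

```bash
python3 -m pendant '[0,0,0,0,0,0,-0.3, 0,0,0,0,0,0,-0.3, 0,0,0,0,0,0,-0.1, 0,0,0,0,0,0,0]'; python3 look.py w23; python3 - <<'E'
import cv2
a=cv2.imread("pics/w23.png")[150:310,230:410]
cv2.imwrite("pics/w23d.png",cv2.resize(a,None,fx=4.4,fy=3.7,interpolation=cv2.INTER_CUBIC))
E
```

```text
clock: 21.1
eef_pos: [0.5947, -0.2138, 0.0804]
tcp_rot: [0.004, 0.996, -0.091, 0.002]
wrist_force: [0.1, -0.4, -0.2]
opening: 0.497
clock 21.1 tcp [ 0.5947 -0.2138  0.0804] head -0.182 zaxis [ 0.004 -0.008 -1.   ] F [ 0.09 -0.43 -0.19] T [ 0.05  0.04 -0.01] op 0.497
```

View pics/w23d.png

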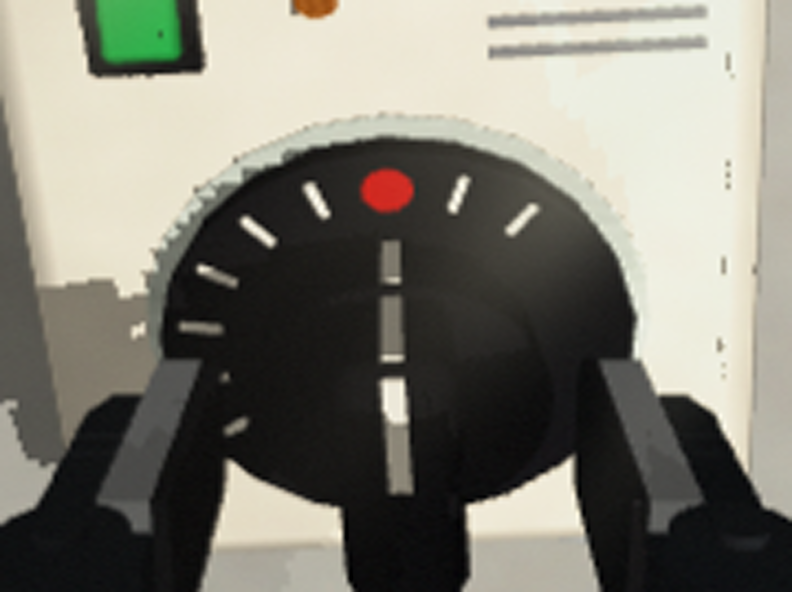

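```bash
python3 -m pendant '[0,0,-2,0,0,0,0, 0,0,-3.5,0,0,0,0, 0,0,-3.5,0,0,0,0, -2,0,-2,0,0,0,0, -2,0,-1,0,0,0,0, -2,0,0,0,0,0,0, 0,0,0,0,0,0,0, 0,0,0,0,0,0,0, 0,0,0,0,0,0,0]'; python3 look.py w24 pointer=.068 grip=.089; python3 - <<'E'
from h import *
import pickle
s,w,T,E=pickle.load(open("w23.pkl","rb"))
f=lambda x,y,z:plane(w,(230+x/4.4,150+y/3.7),z,E)
a,b=f(394,380,.100),f(400,492,.100);print("top line",np.arctan2(*(a-b)[1::-1]))
p=f(391.5,283,.078);q=f(391,243,.060);r=f(387,190,.055)
print([np.arctan2(*(k-b)[1::-1]).round(3) for k in (p,q,r)])
a=cv2.imread("pics/w24.png")
cv2.imwrite("pics/w24d.png",cv2.resize(a[60:260,210:430],None,fx=3.6,fy=3,interpolation=cv2.INTER_CUBIC))
for n in ("side","top"):
    c=read_camera(n);cv2.imwrite(f"pics/{n}24.png",c["image"][:,:,::-1])
a=cv2.imread("pics/side24.png")[180:250,220:320];cv2.imwrite("pics/s24c.png",cv2.resize(a,None,fx=8,fy=8,interpolation=cv2.INTER_CUBIC))
E
```

```text
clock: 22.05
eef_pos: [0.5344, -0.2019, 0.2049]
tcp_rot: [0.004, 0.996, -0.091, 0.003]
wrist_force: [0.7, 0.9, 1.2]
opening: 0.5
clock 22.05 tcp [ 0.5344 -0.2019  0.2049] head -0.182 zaxis [ 0.005 -0.007 -1.   ] F [0.66 0.86 1.23] T [0.05 0.07 0.02] op 0.5
pointer [316.0, 105.1] 0.93 [ 0.6147 -0.2121  0.068 ]
pointer [487.6, 242.8] 0.57 [ 0.4483 -0.3616  0.068 ]
grip [319.6, 127.2] 0.75 [ 0.5968 -0.2119  0.089 ]
grip [512.2, 255.7] 0.72 [ 0.4423 -0.374   0.089 ]
top line -0.14444303208394843
[np.float64(-0.142), np.float64(-0.139), np.float64(-0.131)]
```

View pics/w24d.png

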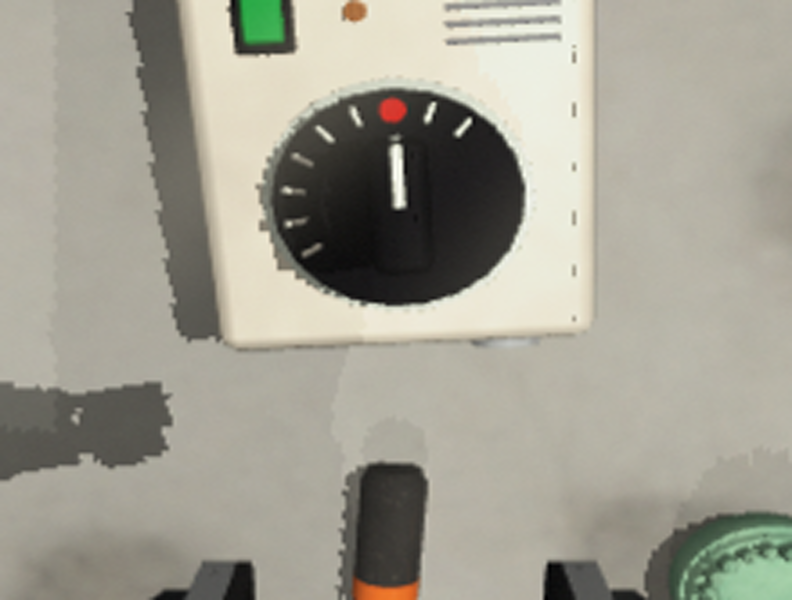

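View pics/s24c.png

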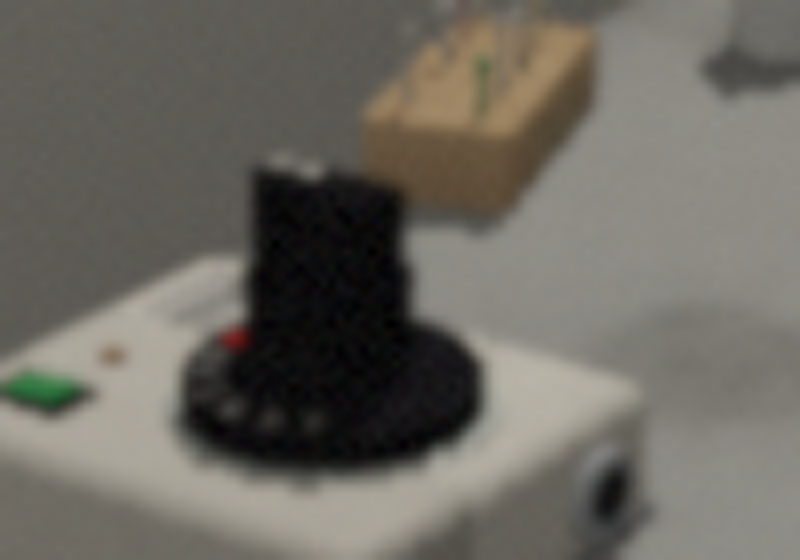

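View pics/side24.png

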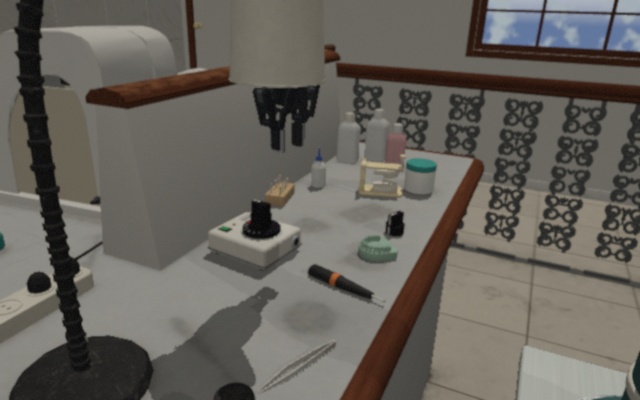

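```bash
python3 - <<'E'
from h import *
c=read_camera("side");E=c["extrinsics"]
h=-.135;u=np.array([np.cos(h),np.sin(h),0]);v=np.array([-np.sin(h),np.cos(h),0])
for A in ([.595,-.2125,0],[.594,-.2125,0]):
  for z0 in (.058,.066):
    A=np.array(A);f=lambda x,y,z:((proj(c,A+u*x+v*y+[0,0,z0+z],E)-[220,180])*8).round(0).tolist()
    print(z0,"line in/out",f(0,0,.042),f(.018,0,.042),"bar near corner",f(-.018,.007,.042),"hub bottom near",f(-.010,.016,0))
A=np.array([.595,-.2125,0]);print("dial near",((proj(c,A+[-.0144,.0308,.055],E)-[220,180])*8).round(),"red",((proj(c,A+.0255*u+[0,0,.055],E)-[220,180])*8).round())
print(sensors.state()["clock"])
E
```

```text
0.058 line in/out [318.0, 178.0] [253.0, 159.0] bar near corner [363.0, 207.0] hub bottom near [310.0, 391.0]
0.066 line in/out [317.0, 143.0] [252.0, 125.0] bar near corner [363.0, 172.0] hub bottom near [310.0, 357.0]
0.058 line in/out [322.0, 179.0] [257.0, 160.0] bar near corner [367.0, 208.0] hub bottom near [314.0, 392.0]
0.066 line in/out [321.0, 144.0] [256.0, 126.0] bar near corner [367.0, 173.0] hub bottom near [314.0, 358.0]
dial near [304. 434.] red [232. 337.]
22.35
```

```bash
python3 - <<'E'
from station import order
print(order.close_job())
E
```

```text
the job is handed in; nothing more can be done
None
```

The knob is on the shaft, fully home, with its pointer at the red dot. The gripper is clear of everything, and I handed the job in at about 22 s of the 72 s allowed.

- **Which knob:** I took the one about 0.655 m from the base. The look-alike at about 0.57 m was left alone.
- **Fit:** I set the knob on the shaft pressing 2–4 N and turned it anticlockwise until the bore dropped over the flat. The last force read before the snap was about 6 N. I then pressed to 9.5 N to confirm it was seated, roughly 3 mm of dial travel, well under the 6 mm limit.
- **Home:** In the final side picture the white line on the bar sits at the height computed for fully home. Stuck at the ball it would appear 8 mm higher.
- **Pointer:** After my first release the knob sprang back to about 0.05 rad short of the dot. I gripped it again, overturned it by that amount and let go. It now reads −0.14 rad in world axes against −0.13 for the unit, so about 0.01 rad off.
- **Other things:** The handpiece, the green model and the other knob look unmoved in the last side and wrist pictures. I compared those by eye only.

**Disagreements:** While I was lining up over the shaft, the wrist and side cameras differed by 1–2 mm, and the wrist camera's reported calibration shifted by about 1.7 mm partway through. I aimed between the two, and the knob seated without forcing.

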